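Take the wedge robot off the safety hook

TASK

The little wedge robot hangs by its hoop on the hang-test stand's safety hook. Grip the hoop and use its bar, not the gripper, to press the hook's sprung keeper open, gently and without forcing the hook or the keeper's stop, then lift the robot off, draw it clear and set it down softly, fully home and level in the empty service cradle between its four corner guides. Let go and leave the tools and parts on the bench where they are.

Things in the scene. Friction and masses are not known exactly. Their poses are not given: they have to be found in the camera images.
- stand: Hang-test stand, fixed: steel base plate 200 x 110 x 12 mm, 22 mm square post 125 mm along +x (top 178 mm), an arm at 150 mm height carrying a steel hook head 20 mm wide. Origin on the bench under the hook mouth; x points from mouth to post, z up. The hook must not be loaded above 22 N. The head is clamped by hand: it sits up to 6 mm either way along x from nominal, unmeasured.
- hook_mouth (a point): Nominal middle of the hook's mouth, 170 mm above the bench, stand axes; the hanging bar's centre lies about here. Offsets from it in mm along stand x (shifting with the head): nose's inner face -13.5; beak overhead from the nose to +9, underside 9 up, top 18 up (the bar can rise only 4 mm under it); floor 5 down; head's lowest part 33 down.
- beak_tip (a point): Nominal tip of the beak, 9 mm along stand x from the mouth's middle (the real one up to 6 mm off). The 10 mm square bar may rise past it once its centre is 14 mm or more behind the real mouth middle, held there against the keeper (about 7.5 N of backward push); rising also meets the keeper's friction, up to 6 N. It is above the beak after 25 mm of lift.
- keeper_pin (a point): Nominal hinge pin of the keeper, 21 mm along stand x, 20 mm below the mouth's middle (shifts with the head). The keeper, a steel flap 6 mm thick, 11 mm wide, stands up from the pin to 22 mm above bar centre, top sprung forward to the beak tip. Pushed to stand +x the bar meets it at +7 mm with about 2 N and swings it back, about 0.8 N per mm; leaning, it also pushes the bar up by half as much.
- keeper_stop (a point): Nominal bar centre with the keeper fully back on its rigid stop: 16.5 mm along stand x from the mouth's middle (shifts with the head, so up to 6 mm off). The spring's backward push reads about 10 N there, total with the upward part 12 N; beyond, it rises steeply (over 3 N per mm). Feel for it: at 9 to 12 N of backward push the bar is clear of the beak.
- hoop_bar (a point): Centre of the hoop's 10 mm square, 170 mm long cross bar; robot axes: x across bar, y along it, z up. Robot: loose, 0.4-0.6 kg, red and grey chassis 100 (x) x 150 (y) x 38 mm, underside 133 mm and top 95 mm below bar, mass centred under bar, thin legs at the bar's ends. The hoop goes round the hook head: once lifted, draw it 100 mm along stand -x to be free.
- sleeve_a (a point): Centre of the black square grip sleeve on the hoop bar at robot y = +50 mm: 12 mm across (robot x), 12 mm high, 38 mm long along the bar. Grip from above, closing along robot x.
- sleeve_b (a point): Centre of the like sleeve at robot y = -50 mm. Either sleeve will do.
- cradle: Service cradle, fixed: plywood base 130 (x) x 180 (y) x 12 mm with 6 mm black pad: the robot's underside rests at 18 mm, its hoop bar at 151 mm. Four aluminium corner guides, top at 46 mm, leave 112 mm in x and 162 mm in y for the chassis. Origin under the base's centre; robot y goes along cradle y, either way round.
- screwdriver: Loose screwdriver lying on the bench, 170 mm long; to be left alone.
- wheel: Loose spare rubber wheel lying flat, 48 mm across, 18 mm high; to be left alone.
- jar: Loose small amber jar, 40 mm across, 50 mm high; to be left alone.
- motor: Loose small motor can lying, 30 mm across, 42 mm long; to be left alone.
- wrench: Loose wrench lying flat, 140 mm long; to be left alone.
Things that resemble listed ones, but are neither listed nor needed, are in the scene too. Leave any green or orange look-alike of the part that bears hoop_bar alone.

How it is judged:
By the outcome, as a careful person would: the job done as asked, in the order asked, and still so for the second after the job is handed in, with the robot touching nothing.
It also fails if it takes over 48 s, if anything falls off the work surface, if the arm or the gripper's body presses on something with over 40 N, if the wrist force passes 120 N, or if a joint passes its speed limit or range.

ROBOT

A 6-joint arm with a two-finger parallel gripper is mounted at the origin on the work surface. World frame = base frame: x ahead of the robot, y to its left, z up, the work surface at z = 0. Lengths are in m, angles in rad, forces in N, time in s.
With the tool pointing down it reaches from about 0.35 to 0.775 m from the base axis. Payload 7.3 kg.
Tool frame: the origin (TCP) lies at the very end of the fingers, on their centre line; the grasp point (between the pads) lies 19 mm behind it (env.tcp_to_grasp is the distance from the TCP to the grasp point, in m); z points along the fingers, x is the direction in which the jaws open and shut, and the axes are right-handed (so a half turn about z gives the same grasp; the last joint's range is limited). The gripper opens to 92 mm and grips with 3 to 60 N. Pads are 19 mm wide; open, the fingers measure 130 mm over their backs; the gripper's body (75 mm by 190 mm) begins 47 mm behind the grasp point.
Start: joints at [1.154, 0.342, 1.524, -0, 1.275, -0.146], TCP at [0.14, 0.506, 0.227] pointing down, gripper open.
Joint ranges: [-2.53, 2.53], [-0.77, 2.02], [0.04, 2.7], [-1, 4.14], [0.28, 2.66], [-3.11, 3.11]. Speed limits (rad/s): [2.57, 2.57, 3.14, 3.14, 3.14, 3.14].

INTERFACE

Orientations are given as a unit quaternion [w, x, y, z].
In Python, from cell import env, vision, order gives the robot as it stands.
- The arm moves only by the tool step_arm, never from a script. Its argument "commands" is a list of rows, each a list of 3 entries, a list of its own where there are three numbers: the finger opening in cm, from 0 to 9.18, then the shift along the tool's x, y, z in cm, then the turn, a rotation vector about the tool's x, y, z in rad. A call has 1 to 8 rows; each row shifts and turns the pose as measured when the row begins, along the tool's axes as they then stand; what a row does not reach is not made up. A row lasts 1/10 s, in which the tool goes at most 50 mm and 8.59 degrees, less where a joint would pass 70% of its speed; a pose out of reach is approached as far as the arm can. A call is refused whole if a number of a shift passes 5 or a number of a turn 0.15, either way. A call with a gripper value outside its range is refused whole. The fingers move at their own pace and stop on an object; the grip force is fixed at half the most. Time passes only in rows, so rows that do not move let the fingers close. It gives the time, the measured TCP pose, the force and the opening at its end, in the units of the state.
- env.get_state(): the state, without advancing time (a new reading comes with each control period).
- vision.camera(name): name is "scene" or "top" or "wrist"; returns a dict with "image" (384x512x3 uint8, blue, green, red), "vertical_fov" (degrees; the focal length in pixels is half the picture's height over the tangent of half this angle, whatever the lens; pixels are square), "cx", "cy" (the principal point, pixels), "cam_to_world" (4x4, takes a point from camera to world coordinates); the wrist camera has in their place "tool_from_camera" (4x4, takes a point from camera to tool coordinates, whose origin is the TCP and whose axes are the tool frame's). Camera axes: x right, y down, z forward; pixel columns grow to the right and rows downward; lengths in m; the calibration is good to about 2 mm. The wrist camera is an equidistant fisheye: a pixel r from the principal point sees the ray r / f radians off the axis. A picture is of the moment at which its call begins: read the wrist's pose just before it. There is no depth.
- order.close_job(): hands the job in, once; it reports no verdict.
The state is a dict: "time": time; "joint_positions": joint angles; "qd": joint speeds; "joint_efforts": joint torques, N m; "tcp_pos": TCP position; "orientation": TCP orientation; "ft_force": force on the tool from outside, world axes, zero at the start; "ft_torque": the same for the moment, N m; "opening": opening from 0.0 (shut) to 1.0 (fully open).
Only numpy, scipy, OpenCV 4.12 (cv2) and the standard library are available. Lean on these libraries where they do the work, as an engineer would, in place of code of your own. Each camera call takes 0.05 s, during which the arm holds its last target.

## Working session

There is one attempt and no reset: what is moved stays moved. The work goes in short steps, Python scripts to look and compute and a tool call to move; the robot and the scene stay as the last step left them, time stands still between calls to the robot, and variables do not carry over. Pictures are saved under pics/ and viewed, and the job is handed in when it is done.

Besides the shell and the picture viewer there is one more tool, called after "Call:" as a command line: name --argument value ..., lists and objects as JSON in quotes. step_arm: Moves the arm, as the interface text tells. Its arguments: {"type":"object","properties":{"commands":{"type":"array"}},"required":["commands"]}

```bash
ls; mkdir -p pics
python3 - <<'E'
from cell import env, vision, order
import cv2, numpy as np
s=env.get_state()
for k in s: print(k,np.round(s[k],4))
print(env.tcp_to_grasp)
for n in ("scene","top","wrist"):
    c=vision.camera(n); cv2.imwrite(f"pics/{n}0.png",c["image"])
    print(n,c["vertical_fov"],c["cx"],c["cy"]); print(np.round(c.get("cam_to_world",c.get("tool_from_camera")),4))
E
```

```text
pics
time 0.0
joint_positions [ 1.154   0.3427  1.525   0.      1.2754 -0.146 ]
qd [ 0.0014  0.0007 -0.0014  0.0005 -0.0015  0.0007]
joint_efforts [-1.20000e-03 -4.31251e+01 -2.44218e+01  7.17000e-02  5.59000e-02
 -1.00000e-04]
tcp_pos [0.1402 0.5055 0.226 ]
orientation [ 4.000e-04  7.961e-01  6.052e-01 -7.000e-04]
ft_force [0.0561 0.3514 0.2762]
ft_torque [ 0.0157 -0.0287 -0.0579]
opening 0.9978
0.0188
scene 44.861140742268 256.0455205067429 188.52678888373575
[[ 0.1391  0.7435 -0.6541  1.2211]
 [ 0.9901 -0.0916  0.1064 -0.1902]
 [ 0.0192 -0.6625 -0.7488  0.9638]
 [ 0.      0.      0.      1.    ]]
top 45.62584393367116 254.8330850634752 189.37529604676635
[[-0.0174 -0.9961  0.0868  0.4186]
 [-0.9998  0.0184  0.0108 -0.0785]
 [-0.0123 -0.0866 -0.9962  1.0921]
 [ 0.      0.      0.      1.    ]]
wrist 65.70646984690485 252.012790790653 192.1190490007299
[[ 1.000e+00 -6.000e-04  8.000e-04  8.000e-04]
 [ 4.000e-04  9.649e-01  2.627e-01 -7.070e-02]
 [-9.000e-04 -2.627e-01  9.649e-01 -1.590e-01]
 [ 0.000e+00  0.000e+00  0.000e+00  1.000e+00]]
```

View pics/scene0.png

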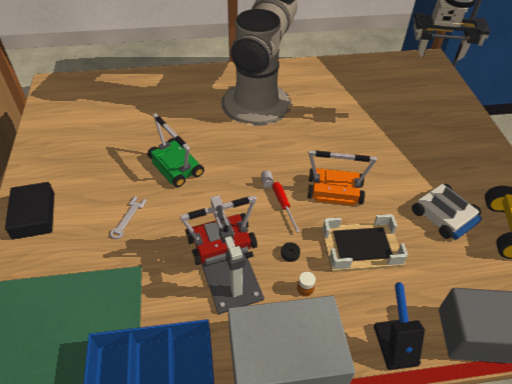

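View pics/top0.png

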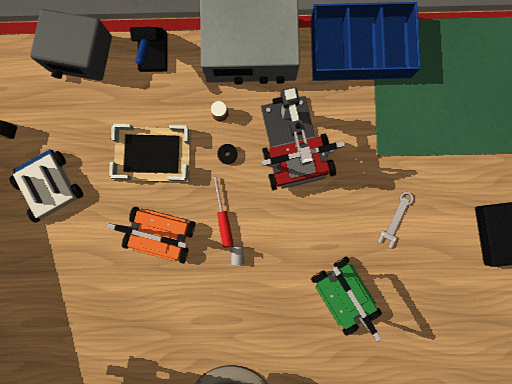

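View pics/wrist0.png

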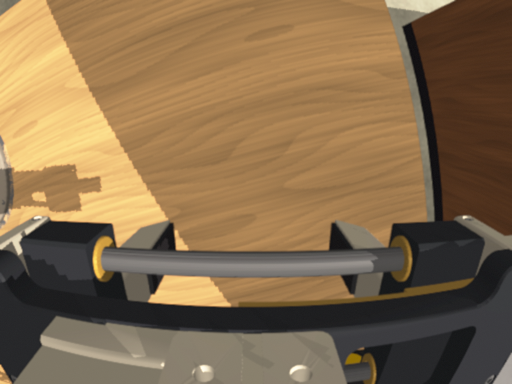

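```bash
cat > h.py <<'E'
from cell import env, vision, order
import cv2, numpy as np
def ray(c,u,v):
    f=(384/2)/np.tan(np.radians(c["vertical_fov"])/2)
    T=np.array(c["cam_to_world"]); d=T[:3,:3]@np.array([(u-c["cx"])/f,(v-c["cy"])/f,1.0])
    return T[:3,3],d/np.linalg.norm(d)
def onz(c,u,v,z):
    o,d=ray(c,u,v); return o+d*(z-o[2])/d[2]
def tri(c1,p1,c2,p2):
    o1,d1=ray(c1,*p1);o2,d2=ray(c2,*p2)
    A=np.stack([d1,-d2],1); t=np.linalg.lstsq(A,o2-o1,rcond=None)[0]
    a=o1+t[0]*d1;b=o2+t[1]*d2
    return (a+b)/2,np.linalg.norm(a-b)
E
python3 - <<'E'
from h import *
a=cv2.imread("pics/top0.png");b=cv2.imread("pics/scene0.png")
cv2.imwrite("pics/t_st.png",cv2.resize(a[80:200,250:350],None,fx=6,fy=5*1.0,interpolation=cv2.INTER_CUBIC) if 0 else cv2.resize(a[85:195,250:360],None,fx=5.4,fy=5.4,interpolation=cv2.INTER_CUBIC))
cv2.imwrite("pics/s_st.png",cv2.resize(b[190:310,175:275],None,fx=5,fy=5,interpolation=cv2.INTER_CUBIC))
cv2.imwrite("pics/t_cr.png",cv2.resize(a[115:190,100:200],None,fx=8,fy=8,interpolation=cv2.INTER_CUBIC))
cv2.imwrite("pics/s_cr.png",cv2.resize(b[205:280,315:415],None,fx=8,fy=8,interpolation=cv2.INTER_CUBIC))
E
```

```text
(no output)
```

View pics/t_st.png

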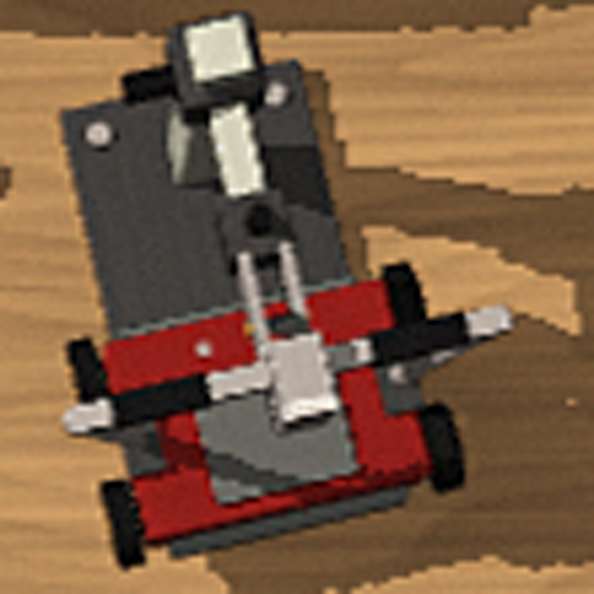

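View pics/s_st.png

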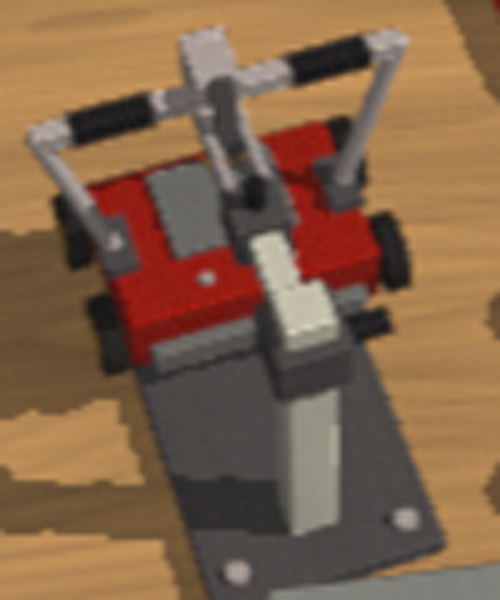

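View pics/t_cr.png

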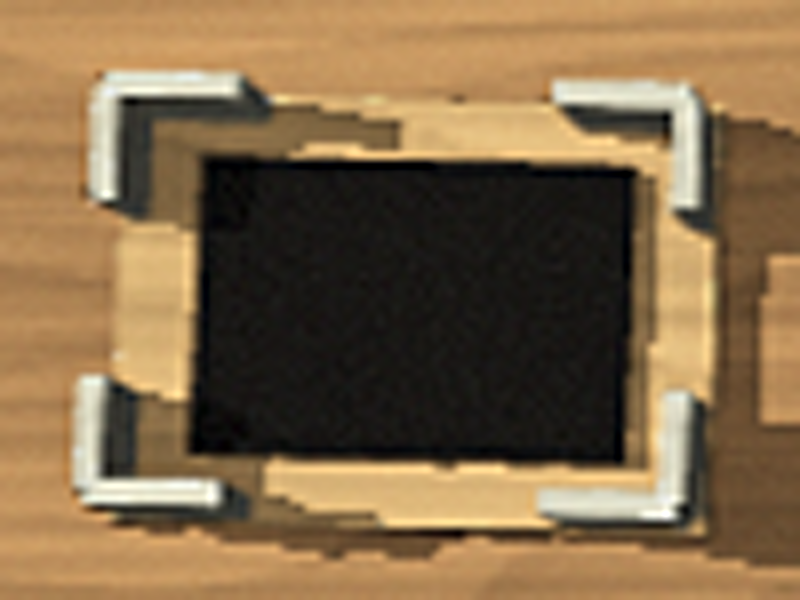

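View pics/s_cr.png

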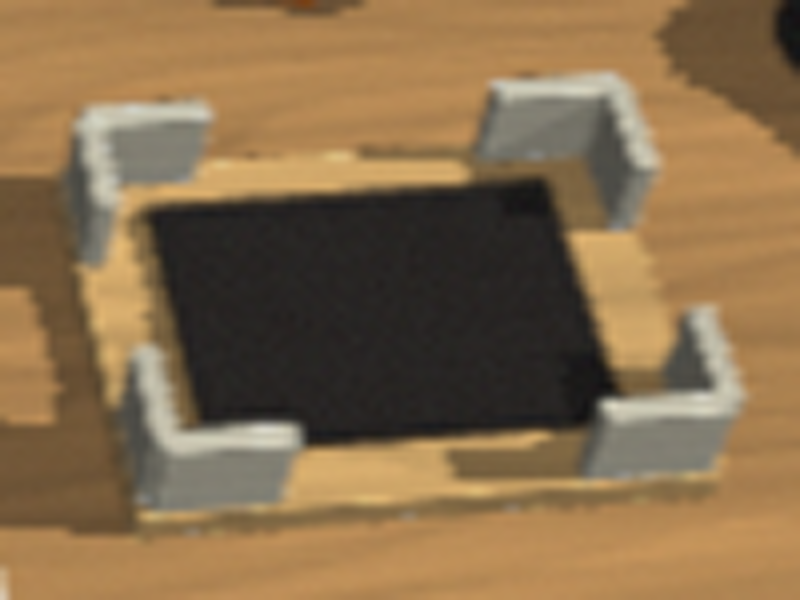

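```bash
cat >> h.py <<'E'
def comps(img,roi,thr=60,amin=25):
    x0,y0,x1,y1=roi; m=(img[y0:y1,x0:x1].max(2)<thr).astype(np.uint8)
    n,l,st,ce=cv2.connectedComponentsWithStats(m,connectivity=4)
    return [(ce[i]+[x0,y0],st[i,4],st[i,:4]+[x0,y0,0,0]) for i in range(1,n) if st[i,4]>=amin]
E
python3 - <<'E'
from h import *
t=vision.camera("top");s=vision.camera("scene")
for n,c,roi in (("top",t,(262,140,350,168)),("scene",s,(180,193,262,222))):
    for thr in (45,60):
        print(n,thr,[(np.round(a,1).tolist(),int(b),d.tolist()) for a,b,d in comps(c["image"],roi,thr)])
# pad
for n,c,roi in (("top",t,(118,128,188,178)),("scene",s,(330,224,402,264))):
    x0,y0,x1,y1=roi
    m=(c["image"][y0:y1,x0:x1].max(2)<48).astype(np.uint8)
    cs,_=cv2.findContours(m,cv2.RETR_EXTERNAL,cv2.CHAIN_APPROX_NONE)
    k=max(cs,key=cv2.contourArea)
    q=cv2.approxPolyDP(cv2.convexHull(k),4,True)[:,0]+[x0,y0]
    P=np.array([onz(c,*p,0.018) for p in q])
    M=cv2.moments(k); ce=onz(c,M['m10']/M['m00']+x0,M['m01']/M['m00']+y0,.018)
    print(n,q.tolist(),np.round(P[:,:2],4).tolist(),"cen",np.round(ce,4))
    kk=np.array([onz(c,p[0]+x0,p[1]+y0,.018)[:2] for p in k[:,0]],np.float32)
    print(cv2.minAreaRect(kk*1000))
# guide tops outer corners (hand-read from crop)
for n,c,off,sc,pts in (("top",t,(100,115),8,[(97,74),(697,85),(690,520),(78,503)]),("scene",s,(315,205),8,[(75,112),(612,75),(742,400),(170,440)])):
    P=[onz(c,(u+.5)/sc-.5+off[0],(v+.5)/sc-.5+off[1],.046)[:2] for u,v in pts]
    print(n,np.round(P,4).tolist(),np.round(np.mean(P,0),4),[round(float(np.linalg.norm(P[i]-P[i-1])),4) for i in range(4)])
E
```

```text
top 45 [([326.6, 146.4], 141, [318, 140, 19, 13]), ([265.9, 153.1], 53, [263, 148, 7, 11]), ([279.3, 158.9], 115, [270, 154, 20, 11]), ([330.6, 163.5], 48, [327, 160, 8, 8])]
top 60 [([326.7, 146.5], 151, [318, 140, 21, 13]), ([265.8, 153.4], 58, [263, 148, 7, 12]), ([278.4, 159.4], 129, [266, 154, 24, 12]), ([330.6, 163.5], 53, [326, 160, 10, 8])]
scene 45 [([240.4, 201.7], 75, [233, 198, 16, 8]), ([196.7, 213.6], 83, [189, 210, 16, 9])]
scene 60 [([240.5, 201.6], 87, [233, 198, 16, 9]), ([196.8, 213.5], 97, [189, 209, 17, 10])]
top [[178, 136], [177, 172], [124, 171], [125, 135]] [[0.6437, 0.1146], [0.557, 0.1172], [0.5618, 0.2435], [0.6487, 0.2418]] cen [0.6032 0.1786 0.018 ]
((602.8095703125, 178.80813598632812), (128.85220336914062, 89.18054962158203), 88.85748291015625)
scene [[391, 253], [340, 257], [334, 232], [382, 228]] [[0.6427, 0.2413], [0.6381, 0.1147], [0.5636, 0.1188], [0.5667, 0.2435]] cen [0.6073 0.1801 0.018 ]
((606.8953857421875, 179.30032348632812), (126.7951431274414, 88.31521606445312), 87.78605651855469)
top [[0.6698, 0.2649], [0.663, 0.0892], [0.5355, 0.0918], [0.5437, 0.2691]] [0.603  0.1787] [0.1262, 0.1758, 0.1276, 0.1776]
scene [[0.5395, 0.0949], [0.5462, 0.2677], [0.6689, 0.2656], [0.661, 0.0941]] [0.6039 0.1806] [0.1215, 0.1729, 0.1227, 0.1717]
```

Run:
```python
from h import *
t=vision.camera("top");s=vision.camera("scene")
im=t["image"].max(2)
print(im[141:156,314:340]); print(im[152:166,266:292])
```

```text
[[150 148 151 149 147 150 158 120  42   9  16  15  12   6  71 188 208 202
  202 204 194 192 194 186 184 189]
 [147 148 151 148 149 149 150 147  71   8  13   6  15   8  71 195 213 198
  196 196 155 125 178 142 156 198]
 [144 147 147 152 148 149 155 160  94  13  17   6  13   9   4 164 155  94
   84  41  10   0 168 197 188 187]
 [146 145 149 149 148 153 154 175 110  25  12  12  15  13  14  15  15  14
   18  15  14   6 163 200 193 187]
 [147 149 147 156 149 151 154 162  99  17  22  22  22  22  27  19  18  25
   17  20  23   7  58 175 195 191]
 [147 148 147 149  90  61  48  28  21  18  24  23  22  25  25  24  22  26
   19  25  18  13  75 175 196 204]
 [144 152 122  95  40  16  26  15  24  24  26  23  25  27  15  22  23  25
   24  25  21  18   7  81  62  22]
 [104 169 197 207 111   9  24  22  22  25  19  22  23  27  23  25  27  20
   17  18  24  10  21  47  55  73]
 [ 99  94 175 210 114  15  18  24  23  23  23  25  21  23  20  20  21  22
   24  37  52  54  64  82 111 119]
 [106 100 176 206 147  53  15  23  24  24  22  26  13  10   7  27  77 116
  140 130  91  80 106 122 114 110]
 [110 106 
[... 1362 characters left out ...]
26  26  24
   20  21  22  14   6  43  60  79]
 [209 206 200 209 118  16  21  25  20  23  27  27  26  25  24  23  26  23
   17  12  16  29  45  99 107 108]
 [192 192 196 205 148  54  14  24  28  26  19  21  29  30  18  16  29  72
   82  83 106 119 110 112 107 105]
 [191 196 197 207 142  51  16  24  23  22  11   9  11  35  40 101 154 163
  158 156 140 116 105 103 104 105]
 [192 207 214 208 127  34   8  10   8  35  38  65  84  90  85 140 154 150
  147 148 124 108 108 105 106 107]
 [116  35  17  32  51  35  28  57  68  65  69  61  62  80  75 137 153 148
  145 147 138 109 105 104 109 103]
 [ 54  56  53  51  57  60  64  65  66  64  55  42  37  70  82 130 148 153
  150 150 103  93 109 109 106 105]]
```

Run:
```python
from h import *
t=vision.camera("top");s=vision.camera("scene")
A,ea=tri(t,(279.4,158.8),s,(240.4,201.7)); B,eb=tri(t,(327.3,147.7),s,(196.7,213.6))
print(A,ea,B,eb,np.linalg.norm(A-B)); 
for p in ((279.4,158.8),(327.3,147.7)): print("top z.173",onz(t,*p,.173))
for p in ((240.4,201.7),(196.7,213.6)): print("sc z.172",onz(s,*p,.172))
d=A-B; print("bar dir yaw",np.degrees(np.arctan2(-d[0],d[1])), (A+B)/2)
# stand base plate corners & post; base z=.012 top crop
P=[onz(t,u/5.4+250-.4,v/5.4+85-.4,.012)[:2] for u,v in [(65,112),(298,62)]]; print(P,np.linalg.norm(P[0]-P[1]))
d=P[0]-P[1]; print(np.degrees(np.arctan2(-d[0],d[1])))
# post top z=.178
print("post",onz(t,218/5.4+250-.4,50/5.4+85-.4,.178))
# hook head beak top corners z=.188
print([np.round(onz(t,u/5.4+250-.4,v/5.4+85-.4,.188),4).tolist() for u,v in [(270,342),(325,332),(340,412),(282,425)]])
```

```text
[ 0.56094305 -0.11847148  0.16883751] 0.002592084142054244 [ 0.58202816 -0.2166935   0.16816398] 0.002851205165028918 0.10046193736021054
top z.173 [ 0.56012883 -0.11957032  0.173     ]
top z.173 [ 0.58103444 -0.2173938   0.173     ]
sc z.172 [ 0.56377119 -0.11748109  0.172     ]
sc z.172 [ 0.58542497 -0.21516309  0.172     ]
bar dir yaw 12.115688154440855 [ 0.5714856  -0.16758249  0.16850075]
[array([ 0.71597803, -0.08679408]), array([ 0.73661977, -0.19138497])] 0.10660832508338781
11.164246036481273
post [ 0.69302575 -0.14390605  0.178     ]
[[0.579, -0.1598, 0.188], [0.5823, -0.1802, 0.188], [0.5523, -0.1849, 0.188], [0.5479, -0.1634, 0.188]]
```

```bash
cat >> h.py <<'E'
from scipy.spatial.transform import Rotation as R, Slerp
def Rq(q): return R.from_quat([q[1],q[2],q[3],q[0]])
def Rdown(yawdeg):
    p=np.radians(yawdeg); x=np.array([np.cos(p),np.sin(p),0]); z=np.array([0,0,-1.]); return R.from_matrix(np.stack([x,np.cross(z,x),z],1))
def st():
    s=env.get_state(); r=Rq(s["orientation"]); x=r.as_matrix()[:,0]
    print("t %.2f tcp %s yaw %.2f tilt %.2f F %s T %s open %.1fmm"%(s["time"],np.round(s["tcp_pos"],4),np.degrees(np.arctan2(x[1],x[0])),np.degrees(np.arccos(-r.as_matrix()[2,2])),np.round(s["ft_force"],1),np.round(s["ft_torque"],2),s["opening"]*91.8)); return s,r
def plan(pos,yaw,n):
    s,r=st(); p0=np.array(s["tcp_pos"]); r1=Rdown(yaw); sl=Slerp([0,1],R.concatenate([r,r1]))
    for i in range(n):
        a=sl([i/n])[0]; b=sl([(i+1)/n])[0]
        print(np.round(a.inv().apply((np.array(pos)-p0)/n)*100,1).tolist(), np.round((a.inv()*b).as_rotvec(),3).tolist())
E
python3 - <<'E'
from h import *
plan([.60,-.12,.27],12.1,17)
E
```

```text
t 0.45 tcp [0.1404 0.5058 0.2267] yaw 74.48 tilt 0.01 F [-1.2  0.2  0.1] T [-0.03 -0.02 -0.  ] open 91.5mm
[-2.8, 3.6, -0.3] [0.0, 0.0, 0.064]
[-2.6, 3.8, -0.3] [0.0, 0.0, 0.064]
[-2.3, 3.9, -0.3] [0.0, 0.0, 0.064]
[-2.1, 4.1, -0.3] [0.0, 0.0, 0.064]
[-1.8, 4.2, -0.3] [0.0, 0.0, 0.064]
[-1.6, 4.3, -0.3] [0.0, 0.0, 0.064]
[-1.3, 4.4, -0.3] [0.0, 0.0, 0.064]
[-1.0, 4.5, -0.3] [0.0, 0.0, 0.064]
[-0.7, 4.5, -0.3] [0.0, 0.0, 0.064]
[-0.4, 4.5, -0.3] [0.0, 0.0, 0.064]
[-0.1, 4.6, -0.3] [0.0, 0.0, 0.064]
[0.2, 4.6, -0.3] [0.0, 0.0, 0.064]
[0.5, 4.5, -0.3] [0.0, 0.0, 0.064]
[0.8, 4.5, -0.3] [0.0, 0.0, 0.064]
[1.0, 4.4, -0.3] [0.0, 0.0, 0.064]
[1.3, 4.4, -0.3] [0.0, 0.0, 0.064]
[1.6, 4.3, -0.3] [0.0, 0.0, 0.064]
```

Call:
step_arm --commands '[[9.18,[-2.8,3.6,-0.4],[0,0,0.064]],[9.18,[-2.6,3.8,-0.4],[0,0,0.064]],[9.18,[-2.3,3.9,-0.4],[0,0,0.064]],[9.18,[-2.1,4.1,-0.4],[0,0,0.064]],[9.18,[-1.8,4.2,-0.4],[0,0,0.064]],[9.18,[-1.6,4.3,-0.4],[0,0,0.064]],[9.18,[-1.3,4.4,-0.4],[0,0,0.064]],[9.18,[-1.0,4.5,-0.4],[0,0,0.064]]]'

```text
time: 1.25
tcp_pos: [0.3601, 0.2031, 0.2592]
orientation: [-0.001, 0.925, 0.38, 0.001]
ft_force: [1.2, 0.5, -0.0]
opening: 0.997
```

Run:
```python
from h import *
plan([.60,-.12,.27],12.1,11)
```

```text
t 1.25 tcp [0.3601 0.2031 0.2592] yaw 44.67 tilt 0.18 F [ 1.2  0.5 -0. ] T [-0.02 -0.05 -0.02] open 91.5mm
[-0.5, 3.6, -0.1] [-0.0, -0.0, 0.052]
[-0.3, 3.6, -0.1] [-0.0, -0.0, 0.052]
[-0.1, 3.7, -0.1] [-0.0, -0.0, 0.052]
[0.1, 3.7, -0.1] [-0.0, -0.0, 0.052]
[0.2, 3.7, -0.1] [-0.0, -0.0, 0.052]
[0.4, 3.6, -0.1] [-0.0, -0.0, 0.052]
[0.6, 3.6, -0.1] [-0.0, -0.0, 0.052]
[0.8, 3.6, -0.1] [-0.0, -0.0, 0.052]
[1.0, 3.5, -0.1] [-0.0, -0.0, 0.052]
[1.2, 3.5, -0.1] [-0.0, -0.0, 0.052]
[1.3, 3.4, -0.1] [-0.0, -0.0, 0.052]
```

Call:
step_arm --commands '[[9.18,[-0.7,3.6,0],[0,0,0.052]],[9.18,[-0.5,3.6,0],[0,0,0.052]],[9.18,[-0.3,3.7,0],[0,0,0.052]],[9.18,[-0.1,3.7,0],[0,0,0.052]],[9.18,[0.0,3.7,0],[0,0,0.052]],[9.18,[0.2,3.6,0],[0,0,0.052]],[9.18,[0.4,3.6,0],[0,0,0.052]],[9.18,[0.5,3.0,0],[0,0,0.052]]]'

```text
time: 2.05
tcp_pos: [0.5224, -0.0512, 0.2615]
orientation: [-0.001, 0.985, 0.17, 0.004]
ft_force: [1.0, -0.5, -0.1]
opening: 1.003
```

Run:
```python
from h import *
plan([.562,-.125,.235],12.1,3)
```

```text
t 2.05 tcp [ 0.5224 -0.0512  0.2615] yaw 19.53 tilt 0.48 F [ 1.  -0.5 -0.1] T [-0.1  -0.02 -0.04] open 92.1mm
[0.4, 2.8, 0.9] [-0.0, -0.003, 0.043]
[0.5, 2.7, 0.9] [-0.0, -0.003, 0.043]
[0.7, 2.7, 0.9] [-0.0, -0.003, 0.043]
```

Call:
step_arm --commands '[[9.18,[0.5,2.8,0.9],[0,-0.003,0.043]],[9.18,[0.6,2.7,0.9],[0,-0.003,0.043]],[9.18,[0.8,2.7,0.9],[0,-0.003,0.043]],[9.18,[0,0,0],[0,0,0]]]'

```text
time: 2.45
tcp_pos: [0.5676, -0.1313, 0.2331]
orientation: [0.0, 0.995, 0.1, 0.0]
ft_force: [0.0, -0.1, -1.8]
opening: 0.999
```

Run:
```python
from h import *
s,r=st(); c=vision.camera("wrist"); cv2.imwrite("pics/w1.png",c["image"])
```

```text
t 2.45 tcp [ 0.5676 -0.1313  0.2331] yaw 11.51 tilt 0.03 F [ 0.  -0.1 -1.8] T [-0.09  0.04 -0.03] open 91.7mm
```

View pics/w1.png

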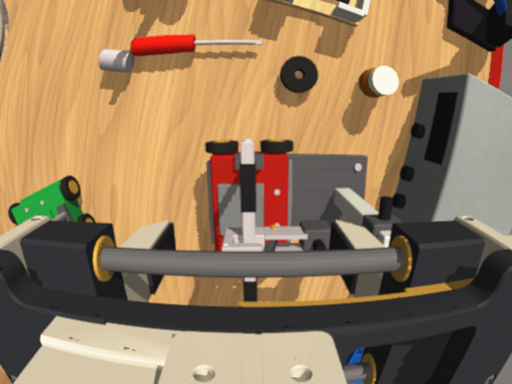

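```bash
cat >> h.py <<'E'
def wray(c,u,v):
    f=192/np.tan(np.radians(c["vertical_fov"])/2)
    f_=f
    dx,dy=u-c["cx"],v-c["cy"]; rr=np.hypot(dx,dy); th=rr/f_
    d=np.array([np.sin(th)*dx/rr,np.sin(th)*dy/rr,np.cos(th)]) if rr>0 else np.array([0,0,1.])
    T=np.array(c["tool_from_camera"]); return T[:3,3],T[:3,:3]@d
def wonz(c,s,r,u,v,z):
    o,d=wray(c,u,v); o=r.apply(o)+s["tcp_pos"]; d=r.apply(d); return o+d*(z-o[2])/d[2]
E
python3 - <<'E'
from h import *
s,r=st(); c=vision.camera("wrist"); im=c["image"].max(2)
print(im[160:215:3,232:266])
E
```

```text
t 2.50 tcp [ 0.5671 -0.1299  0.2338] yaw 11.61 tilt 0.03 F [ 0.5 -0.1  0.4] T [-0.1   0.07 -0.  ] open 91.7mm
[[165 133 113 103  93  91  91  90 100 149 200 220 221 220 221 222 222 221
  219 219 220 215 173 110  89  90  91  91  90  89 100 138 172 185]
 [179 156 123 105  96  94  94  92  99 147 198 221 221 219 221 223 223 222
  219 219 221 214 171 103  85  93  95  95  94  94 103 138 171 184]
 [163 131 113 103  94  92  91  80  61  66  87  98  98  97  98  99  98  89
   80  78  78  77  65  57  75  90  93  92  92  91 102 138 172 185]
 [177 153 121 104  95  94  91  77  51  38  37  39  38  37  39  37  39  38
   38  39  38  38  38  50  76  94  96  98 103 108 116 142 173 185]
 [160 130 114 113 114 116 112  97  63  39  37  38  38  38  39  38  38  39
   39  38  37  38  37  56  92 116 121 123 135 164 184 188 187 187]
 [182 180 178 177 174 152 121  95  62  39  38  38  38  38  39  37  37  38
   39  38  38  38  39  67 114 140 162 184 189 188 188 187 186 186]
 [184 180 161 133 120 116 114 101  72  43  37  38  38  38  38  38  38  40
   38  39  38  37  40  81 144 182 190 189 188 189 187 186 185 185]
 [1
[... 989 characters left out ...]
 133 133 133 133 133 134 130 104  60  36  36  36  36  36  36  38  39
   38  37  37  37  36  55 100 129 133 133 133 133 133 146 171 188]
 [132 132 133 133 132 133 134 130 104  60  37  35  37  38  38  37  37  37
   37  37  37  36  35  55 101 129 134 133 133 133 133 145 170 185]
 [131 132 132 132 133 132 134 130 111  71  41  37  37  38  36  37  37  37
   37  37  38  37  37  55 100 129 134 133 133 133 134 145 167 184]
 [131 133 131 132 131 132 132 130 109  69  40  33  35  34  35  35  35  35
   35  35  35  33  34  53 101 129 134 133 133 133 134 145 168 184]
 [133 132 132 132 131 132 133 132 128 116 120 146 163 164 163 168 174 175
  174 173 172 169 155 130 123 130 133 133 134 132 134 146 169 184]]
```

Run:
```python
from h import *
s,r=st(); c=vision.camera("wrist")
for z in (.176,):
    e=wonz(c,s,r,247.6,166.5,z); i=wonz(c,s,r,248.4,212.5,z)
    d=e-i; print(e,i,np.linalg.norm(d),"yaw",np.degrees(np.arctan2(-d[0],d[1])),"mid",(e+i)/2)
    m=(e+i)/2; print("tool offset cm",r.inv().apply(m-s["tcp_pos"])*100, r.inv().apply(e-s["tcp_pos"])*100, r.inv().apply(i-s["tcp_pos"])*100)
for u in (241,255.2): print(r.inv().apply(wonz(c,s,r,u,205,.176)-s["tcp_pos"])*1000)
```

```text
t 2.55 tcp [ 0.5668 -0.1288  0.2345] yaw 11.69 tilt 0.06 F [0.4 0.1 0.6] T [-0.09  0.02  0.  ] open 91.8mm
[ 0.55753357 -0.09797584  0.176     ] [ 0.56529499 -0.1331906   0.176     ] 0.036059934749920294 yaw 12.429408626703854 mid [ 0.56141428 -0.11558322  0.176     ]
tool offset cm [-0.26639978 -1.40202412  5.84703242] [-0.2897849  -3.2048692   5.84705565] [-0.24301467  0.40082096  5.84700918]
[-8.08957554 -2.08649241 58.4640571 ]
[ 2.81420052 -2.08383036 58.4760021 ]
```

Run:
```python
from h import *
plan([.5625,-.1225,.17],12.2,3)
```

```text
t 2.60 tcp [ 0.5668 -0.1281  0.2351] yaw 11.75 tilt 0.11 F [-0.1  0.9  0.9] T [-0.01  0.02 -0.04] open 91.2mm
[-0.1, -0.2, 2.2] [0.0, -0.001, -0.003]
[-0.1, -0.2, 2.2] [0.0, -0.001, -0.003]
[-0.1, -0.2, 2.2] [0.0, -0.001, -0.003]
```

Call:
step_arm --commands '[[9.18,[-0.1,-0.2,2.0],[0,0,-0.003]],[9.18,[-0.1,-0.2,2.0],[0,0,-0.003]],[9.18,[-0.1,-0.2,2.0],[0,0,-0.003]],[9.18,[0,0,0.3],[0,0,0]],[9.18,[0,0,0],[0,0,0]]]'

```text
time: 3.1
tcp_pos: [0.5626, -0.1177, 0.1755]
orientation: [0.001, 0.994, 0.111, 0.004]
ft_force: [-0.4, -0.2, 0.8]
opening: 1.002
```

Run:
```python
from h import *
plan([.5625,-.1225,.151],12.2,2)
```

```text
t 3.10 tcp [ 0.5626 -0.1177  0.1755] yaw 12.73 tilt 0.52 F [-0.4 -0.2  0.8] T [-0.09  0.04  0.  ] open 92.0mm
[-0.1, 0.2, 1.2] [0.002, -0.004, 0.005]
[-0.1, 0.2, 1.2] [0.002, -0.004, 0.005]
```

Call:
step_arm --commands '[[9.18,[-0.1,0.2,1.1],[0.002,-0.004,0.005]],[9.18,[-0.1,0.2,1.0],[0.002,-0.004,0.003]],[9.18,[0,0,0.2],[0,0,0]],[9.18,[0,0,0],[0,0,0]],[9.18,[0,0,0],[0,0,0]]]'

```text
time: 3.6
tcp_pos: [0.563, -0.1224, 0.1538]
orientation: [0.001, 0.994, 0.107, 0.002]
ft_force: [-0.4, 0.2, 1.0]
opening: 1.001
```

Run:
```python
from h import *
plan([.5625,-.1225,.151],12.2,1)
c=vision.camera("wrist"); cv2.imwrite("pics/w2.png",c["image"])
st()
```

```text
t 3.60 tcp [ 0.563  -0.1224  0.1538] yaw 12.29 tilt 0.25 F [-0.4  0.2  1. ] T [-0.08  0.05 -0.04] open 91.9mm
[-0.1, 0.0, 0.3] [0.002, -0.004, 0.002]
t 3.65 tcp [ 0.563  -0.1223  0.1538] yaw 12.29 tilt 0.26 F [0.8 0.3 0. ] T [0.   0.04 0.  ] open 91.8mm
```

View pics/w2.png

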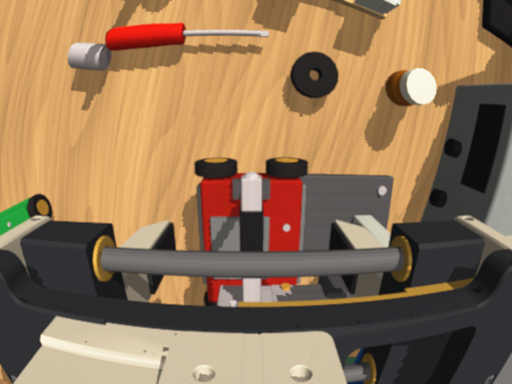

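Call:
step_arm --commands '[[9.18,[0,0,0.3],[0.002,-0.004,0]],[9.18,[0,0,0],[0,0,0]],[0.8,[0,0,0],[0,0,0]],[0.8,[0,0,0],[0,0,0]],[0.8,[0,0,0],[0,0,0]],[0.8,[0,0,0],[0,0,0]],[0.8,[0,0,0],[0,0,0]],[0.8,[0,0,0],[0,0,0]]]'

```text
time: 4.45
tcp_pos: [0.5634, -0.1225, 0.1514]
orientation: [0.0, 0.994, 0.107, 0.001]
ft_force: [-0.3, 0.6, -0.3]
opening: 0.523
```

Run:
```python
from h import *
plan([.5625,-.1225,.151],12.2,1)
```

```text
t 4.45 tcp [ 0.5634 -0.1225  0.1514] yaw 12.29 tilt 0.07 F [-0.3  0.6 -0.3] T [-0.06  0.02 -0.02] open 48.0mm
[-0.1, -0.0, 0.0] [0.0, -0.001, 0.002]
```

Call:
step_arm --commands '[[0,[0,0,0],[0,0,0]],[0,[0,0,0],[0,0,0]],[0,[0,0,0],[0,0,0]],[0,[0,0,0],[0,0,0]],[0,[0,0,0],[0,0,0]],[0,[0,0,0],[0,0,0]],[0,[0,0,0],[0,0,0]]]'

```text
time: 5.15
tcp_pos: [0.5632, -0.1225, 0.1514]
orientation: [-0.0, 0.994, 0.107, 0.0]
ft_force: [0.2, -0.0, 0.8]
opening: 0.128
```

Run:
```python
from h import *
st()
c=vision.camera("wrist"); cv2.imwrite("pics/w3.png",c["image"])
```

```text
t 5.15 tcp [ 0.5632 -0.1225  0.1514] yaw 12.28 tilt 0.04 F [ 0.2 -0.   0.8] T [-0.09  0.08 -0.01] open 11.7mm
```

View pics/w3.png

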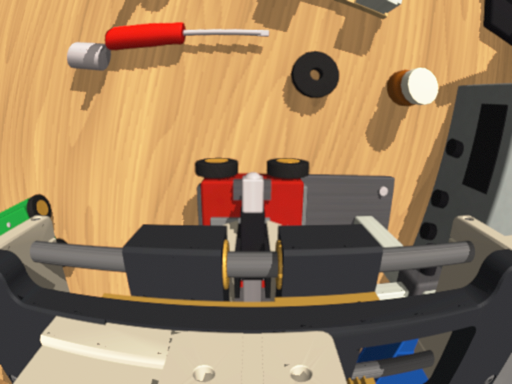

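Call:
step_arm --commands '[[0,[0,0,-0.2],[0,0,0]],[0,[0,0,-0.0],[0,0,0]],[0,[0,0,0],[0,0,0]]]'

```text
time: 5.5
tcp_pos: [0.5623, -0.1221, 0.152]
orientation: [-0.001, 0.994, 0.107, -0.001]
ft_force: [-0.8, -1.0, -3.7]
opening: 0.123
```

Run:
```python
from h import *
st()
```

```text
t 5.50 tcp [ 0.5623 -0.1221  0.152 ] yaw 12.27 tilt 0.17 F [-0.8 -1.  -3.7] T [-0.14 -0.    0.03] open 11.3mm
```

Call:
step_arm --commands '[[0,[0,0,-0.1],[0,0,0]],[0,[0,0,-0.1],[0,0,0]],[0,[0,0,0],[0,0,0]]]'

```text
time: 5.8
tcp_pos: [0.5617, -0.1217, 0.1531]
orientation: [-0.002, 0.994, 0.107, -0.002]
ft_force: [0.1, -0.0, -4.7]
opening: 0.128
```

Run:
```python
from h import *
st()
```

```text
t 5.80 tcp [ 0.5617 -0.1217  0.1531] yaw 12.27 tilt 0.31 F [ 0.1 -0.  -4.7] T [ 0.08  0.02 -0.01] open 11.8mm
```

Call:
step_arm --commands '[[0,[0.2,0,0],[0,0,0]],[0,[0.2,0,0],[0,0,0]],[0,[0.2,0,0],[0,0,0]],[0,[0.1,0,0],[0,0,0]]]'

```text
time: 6.2
tcp_pos: [0.5689, -0.12, 0.1529]
orientation: [-0.002, 0.994, 0.107, -0.002]
ft_force: [-0.4, -0.8, -4.2]
opening: 0.124
```

```bash
cat >> h.py <<'E'
def fs(yaw=12.2):
    s,r=st(); p=np.radians(yaw); ex=np.array([np.cos(p),np.sin(p),0]); ey=np.array([-np.sin(p),np.cos(p),0])
    d=np.array(s["tcp_pos"])-[.5634,-.1225,.1514]; f=np.array(s["ft_force"])
    print("stand disp mm x %.1f y %.1f z %.1f | force x %.1f y %.1f z %.1f"%(d@ex*1e3,d@ey*1e3,d[2]*1e3,f@ex,f@ey,f[2]), "rotvec to level", np.round((r.inv()*Rdown(12.2)).as_rotvec(),4))
    return s,r
E
python3 - <<'E'
from h import *
fs()
E
```

```text
t 6.20 tcp [ 0.5689 -0.12    0.1529] yaw 12.27 tilt 0.35 F [-0.4 -0.8 -4.2] T [ 0.12  0.08 -0.01] open 11.4mm
stand disp mm x 5.9 y 1.3 z 1.5 | force x -0.6 y -0.7 z -4.2 rotvec to level [-0.0041  0.0045  0.0012]
```

Call:
step_arm --commands '[[0,[0.2,0.05,-0.03],[-0.003,0.003,0]],[0,[0.2,0.05,-0.03],[0,0,0]],[0,[0,0,0],[0,0,0]]]'

```text
time: 6.5
tcp_pos: [0.5721, -0.1198, 0.153]
orientation: [-0.001, 0.994, 0.107, -0.002]
ft_force: [-3.7, -0.3, -3.4]
opening: 0.126
```

Run:
```python
from h import *
fs()
```

```text
t 6.50 tcp [ 0.5721 -0.1198  0.153 ] yaw 12.26 tilt 0.28 F [-3.7 -0.3 -3.4] T [-0.03  0.6  -0.12] open 11.5mm
stand disp mm x 9.1 y 0.7 z 1.6 | force x -3.6 y 0.5 z -3.4 rotvec to level [-0.0022  0.0044  0.001 ]
```

Call:
step_arm --commands '[[0,[0.2,0,0],[0,0.003,0]],[0,[0.2,0,0],[0,0,0]],[0,[0.1,0,0],[0,0,0]],[0,[0,0,0],[0,0,0]]]'

```text
time: 6.9
tcp_pos: [0.5759, -0.1191, 0.1531]
orientation: [-0.001, 0.994, 0.106, -0.002]
ft_force: [-4.2, -0.2, -2.7]
opening: 0.127
```

Run:
```python
from h import *
fs()
```

```text
t 6.90 tcp [ 0.5759 -0.1191  0.1531] yaw 12.21 tilt 0.29 F [-4.2 -0.2 -2.7] T [-0.06  0.75 -0.23] open 11.6mm
stand disp mm x 12.9 y 0.6 z 1.7 | force x -4.2 y 0.7 z -2.7 rotvec to level [-0.0025  0.0043  0.0002]
```

Run:
```python
from h import *
fs();fs()
a=vision.camera("top")["image"];b=vision.camera("scene")["image"];w=vision.camera("wrist")["image"]
fs()
A=cv2.resize(a[95:195,250:350],(400,400),interpolation=cv2.INTER_CUBIC);B=cv2.resize(b[180:280,170:270],(400,400),interpolation=cv2.INTER_CUBIC)
cv2.imwrite("pics/m4.png",np.hstack([A,B])); cv2.imwrite("pics/w4.png",w)
```

```text
t 6.90 tcp [ 0.5759 -0.1191  0.1531] yaw 12.21 tilt 0.29 F [-4.2 -0.2 -2.7] T [-0.06  0.75 -0.23] open 11.6mm
stand disp mm x 12.9 y 0.6 z 1.7 | force x -4.2 y 0.7 z -2.7 rotvec to level [-0.0025  0.0043  0.0002]
t 6.90 tcp [ 0.5759 -0.1191  0.1531] yaw 12.21 tilt 0.29 F [-4.2 -0.2 -2.7] T [-0.06  0.75 -0.23] open 11.6mm
stand disp mm x 12.9 y 0.6 z 1.7 | force x -4.2 y 0.7 z -2.7 rotvec to level [-0.0025  0.0043  0.0002]
t 7.05 tcp [ 0.5759 -0.1191  0.1531] yaw 12.22 tilt 0.28 F [-4.7  0.  -2.7] T [-0.07  0.81 -0.21] open 11.7mm
stand disp mm x 12.9 y 0.6 z 1.7 | force x -4.6 y 1.0 z -2.7 rotvec to level [-0.0025  0.0042  0.0003]
```

View pics/m4.png

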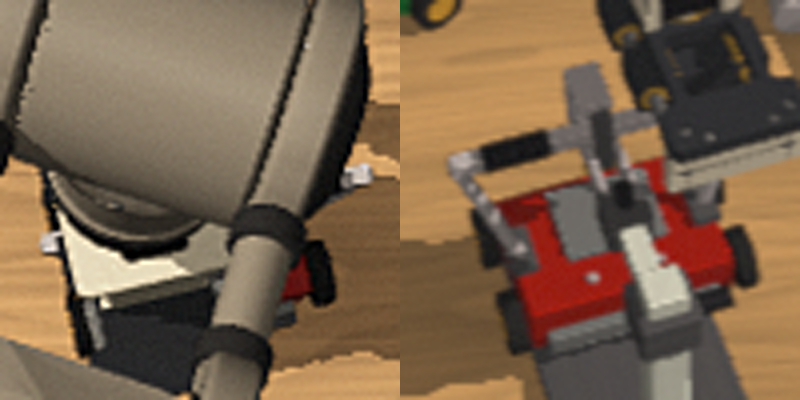

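View pics/w4.png

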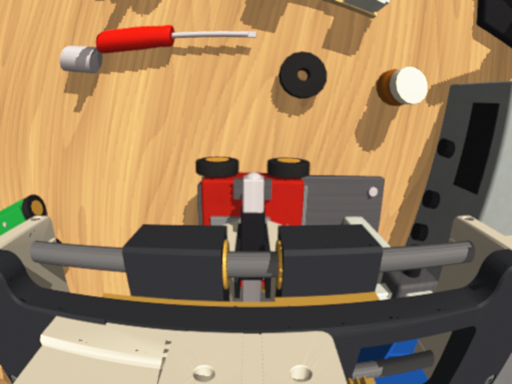

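Call:
step_arm --commands '[[0,[0.15,0,0],[-0.002,0.004,0]],[0,[0.15,0,0],[0,0,0]],[0,[0.15,0,0],[0,0,0]],[0,[0,0,0],[0,0,0]]]'

```text
time: 7.45
tcp_pos: [0.5777, -0.1187, 0.1531]
orientation: [-0.0, 0.994, 0.106, -0.003]
ft_force: [-7.2, -1.5, -0.7]
opening: 0.124
```

Run:
```python
from h import *
fs()
```

```text
t 7.45 tcp [ 0.5777 -0.1187  0.1531] yaw 12.16 tilt 0.34 F [-7.2 -1.5 -0.7] T [-0.21  1.13 -0.31] open 11.4mm
stand disp mm x 14.8 y 0.7 z 1.7 | force x -7.3 y 0.0 z -0.7 rotvec to level [-0.0012  0.0059 -0.0006]
```

Call:
step_arm --commands '[[0,[0.15,0,0],[0,0.005,0]],[0,[0.15,0,0],[0,0,0]],[0,[0.1,0,0],[0,0,0]],[0,[0,0,0],[0,0,0]]]'

```text
time: 7.85
tcp_pos: [0.578, -0.1187, 0.1531]
orientation: [-0.001, 0.994, 0.105, -0.005]
ft_force: [-6.4, -0.3, -0.6]
opening: 0.131
```

Run:
```python
from h import *
fs()
```

```text
t 7.85 tcp [ 0.578  -0.1187  0.1531] yaw 12.07 tilt 0.52 F [-6.4 -0.3 -0.6] T [-0.23  1.19 -0.33] open 12.0mm
stand disp mm x 15.1 y 0.7 z 1.7 | force x -6.3 y 1.1 z -0.6 rotvec to level [-0.0023  0.0088 -0.0022]
```

Call:
step_arm --commands '[[0,[0.25,0,0],[-0.002,0.01,-0.002]],[0,[0.25,0,0],[0,0.008,0]],[0,[0.2,0,0],[0,0.005,0]]]'

```text
time: 8.15
tcp_pos: [0.5812, -0.1179, 0.1529]
orientation: [-0.001, 0.994, 0.106, 0.003]
ft_force: [-9.4, -1.5, 0.1]
opening: 0.127
```

Run:
```python
from h import *
fs()
```

```text
t 8.15 tcp [ 0.5812 -0.1179  0.1529] yaw 12.12 tilt 0.39 F [-9.4 -1.5  0.1] T [-0.3   1.61 -0.46] open 11.7mm
stand disp mm x 18.4 y 0.8 z 1.5 | force x -9.5 y 0.5 z 0.1 rotvec to level [-0.0015 -0.0066 -0.0014]
```

Call:
step_arm --commands '[[0,[0.05,0,-0.4],[0,-0.004,0]],[0,[0.1,0,-0.4],[0,0,0]]]'

```text
time: 8.35
tcp_pos: [0.5794, -0.1182, 0.159]
orientation: [-0.001, 0.994, 0.105, -0.003]
ft_force: [-7.1, -2.3, -6.3]
opening: 0.128
```

Run:
```python
from h import *
fs()
```

```text
t 8.35 tcp [ 0.5794 -0.1182  0.159 ] yaw 12.05 tilt 0.38 F [-7.1 -2.3 -6.3] T [-0.22  1.15 -0.28] open 11.7mm
stand disp mm x 16.5 y 0.8 z 7.6 | force x -7.5 y -0.7 z -6.3 rotvec to level [-0.0036  0.0056 -0.0026]
```

Call:
step_arm --commands '[[0,[0.25,0,-0.2],[-0.002,0.006,-0.002]],[0,[0.2,0,-0.4],[0,0.002,0]]]'

```text
time: 8.55
tcp_pos: [0.5804, -0.1177, 0.1625]
orientation: [-0.002, 0.994, 0.105, -0.003]
ft_force: [-6.7, -2.4, -8.1]
opening: 0.125
```

Run:
```python
from h import *
fs()
```

```text
t 8.55 tcp [ 0.5804 -0.1177  0.1625] yaw 12.10 tilt 0.46 F [-6.7 -2.4 -8.1] T [-0.14  1.28 -0.34] open 11.4mm
stand disp mm x 17.6 y 1.1 z 11.1 | force x -7.1 y -0.9 z -8.1 rotvec to level [-0.0046  0.0065 -0.0018]
```

Call:
step_arm --commands '[[0,[0.12,0,-0.4],[-0.003,0.006,-0.001]],[0,[0.12,0,-0.4],[0,0.002,0]]]'

```text
time: 8.75
tcp_pos: [0.5798, -0.1173, 0.1678]
orientation: [-0.002, 0.994, 0.105, -0.004]
ft_force: [-6.1, -1.8, -6.5]
opening: 0.13
```

Run:
```python
from h import *
fs()
```

```text
t 8.75 tcp [ 0.5798 -0.1173  0.1678] yaw 12.11 tilt 0.47 F [-6.1 -1.8 -6.5] T [-0.12  1.13 -0.23] open 11.9mm
stand disp mm x 17.1 y 1.6 z 16.4 | force x -6.4 y -0.5 z -6.5 rotvec to level [-0.0047  0.0067 -0.0016]
```

Call:
step_arm --commands '[[0,[0.12,0.05,-0.4],[-0.003,0.006,-0.001]],[0,[0.12,0.05,-0.4],[0,0.002,0]],[0,[0.12,0.02,-0.4],[0,0.002,0]]]'

```text
time: 9.05
tcp_pos: [0.5803, -0.1175, 0.1763]
orientation: [-0.003, 0.994, 0.106, -0.003]
ft_force: [-5.1, -1.9, -6.1]
opening: 0.129
```

Run:
```python
from h import *
fs()
```

```text
t 9.05 tcp [ 0.5803 -0.1175  0.1763] yaw 12.12 tilt 0.51 F [-5.1 -1.9 -6.1] T [-0.05  0.84 -0.24] open 11.8mm
stand disp mm x 17.5 y 1.3 z 24.9 | force x -5.3 y -0.8 z -6.1 rotvec to level [-0.0064  0.0062 -0.0014]
```

Call:
step_arm --commands '[[0,[0.1,0,-0.4],[-0.003,0.004,-0.001]],[0,[0.05,0,-0.4],[0,0.002,0]],[0,[0,0,-0.4],[0,0,0]],[0,[0,0,-0.1],[0,0,0]]]'

```text
time: 9.45
tcp_pos: [0.5813, -0.1171, 0.1887]
orientation: [-0.002, 0.994, 0.106, -0.001]
ft_force: [-3.7, -0.7, -6.3]
opening: 0.128
```

Run:
```python
from h import *
fs()
a=vision.camera("top")["image"];b=vision.camera("scene")["image"]
fs()
A=cv2.resize(a[95:195,250:350],(400,400),interpolation=cv2.INTER_CUBIC);B=cv2.resize(b[180:280,170:270],(400,400),interpolation=cv2.INTER_CUBIC)
cv2.imwrite("pics/m5.png",np.hstack([A,B]))
```

```text
t 9.45 tcp [ 0.5813 -0.1171  0.1887] yaw 12.18 tilt 0.28 F [-3.7 -0.7 -6.3] T [-0.01  0.63 -0.16] open 11.8mm
stand disp mm x 18.7 y 1.5 z 37.3 | force x -3.7 y 0.1 z -6.3 rotvec to level [-0.0045  0.0018 -0.0004]
t 9.55 tcp [ 0.5813 -0.117   0.1885] yaw 12.18 tilt 0.28 F [-3.9  0.2 -5.3] T [-0.03  0.61 -0.2 ] open 11.5mm
stand disp mm x 18.6 y 1.6 z 37.1 | force x -3.8 y 1.0 z -5.3 rotvec to level [-0.0046  0.0019 -0.0004]
```

View pics/m5.png

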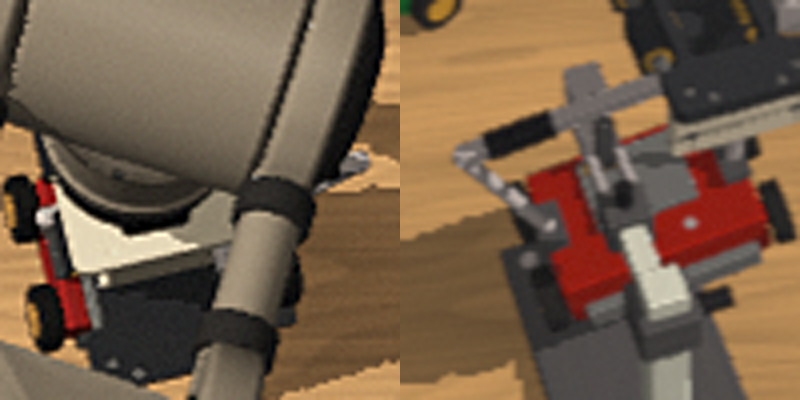

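Run:
```python
from h import *
t=vision.camera("top");s=vision.camera("scene")
cv2.imwrite("pics/z6.png",np.hstack([cv2.resize(t["image"][115:165,310:360],(400,400),interpolation=cv2.INTER_CUBIC),cv2.resize(s["image"][190:240,175:225],(400,400),interpolation=cv2.INTER_CUBIC)]))
fs()
```

```text
t 9.65 tcp [ 0.5812 -0.117   0.1883] yaw 12.17 tilt 0.30 F [-4.2 -0.2 -4.4] T [-0.07  0.63 -0.15] open 11.5mm
stand disp mm x 18.5 y 1.6 z 36.9 | force x -4.1 y 0.7 z -4.4 rotvec to level [-0.0047  0.0023 -0.0004]
```

View pics/z6.png

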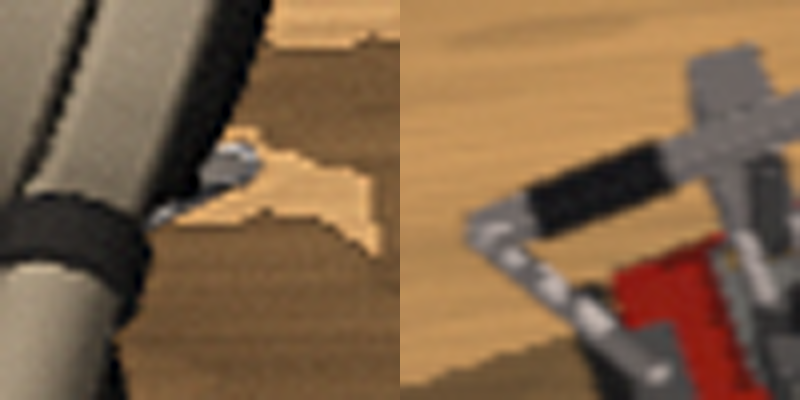

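Run:
```python
from h import *
t=vision.camera("top");s=vision.camera("scene")
E,e=tri(t,(340.5,135.1),s,(184.6,217.6)); print(E,e)
st0,r=fs()
g=np.array(st0["tcp_pos"])+[0,0,.0188]; print(g, E-g, np.linalg.norm(E-g), np.degrees(np.arcsin((E-g)[2]/.127)))
# sleeve B in vertical plane through bar from scene: intersect ray with plane containing grip & yaw dir
for p in ((200,213.4),(184.6,217.6)):
    o,d=ray(s,*p); n=np.array([np.cos(np.radians(12.2)),np.sin(np.radians(12.2)),0]); P=o+d*((g-o)@n)/(d@n); print(P,P-g,np.degrees(np.arctan2((P-g)[2],np.linalg.norm((P-g)[:2]))))
```

```text
[ 0.60392684 -0.24162566  0.18589386] 0.0021377074225907393
t 9.75 tcp [ 0.5811 -0.117   0.1883] yaw 12.17 tilt 0.31 F [-3.3 -0.3 -4.1] T [-0.1   0.68 -0.14] open 11.7mm
stand disp mm x 18.4 y 1.6 z 36.9 | force x -3.3 y 0.4 z -4.1 rotvec to level [-0.0048  0.0024 -0.0005]
[ 0.58108978 -0.11702395  0.20710126] [ 0.02283706 -0.12460171 -0.0212074 ] 0.1284401464047899 -9.612704994308189
[ 0.60068271 -0.20764484  0.19060262] [ 0.01959293 -0.0906209  -0.01649863] -10.090186473069206
[ 0.60773769 -0.24027539  0.19037988] [ 0.02664791 -0.12325144 -0.01672137] -7.553628160558397
```

Call:
step_arm --commands '[[0,[0,0,-0.4],[-0.002,0.002,0]],[0,[0,0,-0.4],[0,0.002,0]],[0,[0,0,-0.3],[0,0,0]],[0,[0,0,0],[0,0,0]]]'

```text
time: 10.15
tcp_pos: [0.5838, -0.117, 0.2016]
orientation: [-0.001, 0.994, 0.107, 0.004]
ft_force: [0.1, 0.6, -3.9]
opening: 0.134
```

Run:
```python
from h import *
fs()
t=vision.camera("top");s=vision.camera("scene")
cv2.imwrite("pics/z7.png",np.hstack([cv2.resize(t["image"][95:195,250:350],(400,400),interpolation=cv2.INTER_CUBIC),cv2.resize(s["image"][180:280,170:270],(400,400),interpolation=cv2.INTER_CUBIC)]))
fs()
```

```text
t 10.15 tcp [ 0.5838 -0.117   0.2016] yaw 12.23 tilt 0.50 F [ 0.1  0.6 -3.9] T [ 0.07 -0.02 -0.01] open 12.3mm
stand disp mm x 21.1 y 1.1 z 50.2 | force x 0.2 y 0.6 z -3.9 rotvec to level [-0.0001 -0.0087  0.0006]
t 10.25 tcp [ 0.5834 -0.117   0.201 ] yaw 12.23 tilt 0.43 F [-0.5  0.7 -4.2] T [ 0.01  0.03 -0.03] open 11.7mm
stand disp mm x 20.7 y 1.2 z 49.6 | force x -0.3 y 0.7 z -4.2 rotvec to level [-0.0007 -0.0075  0.0005]
```

View pics/z7.png

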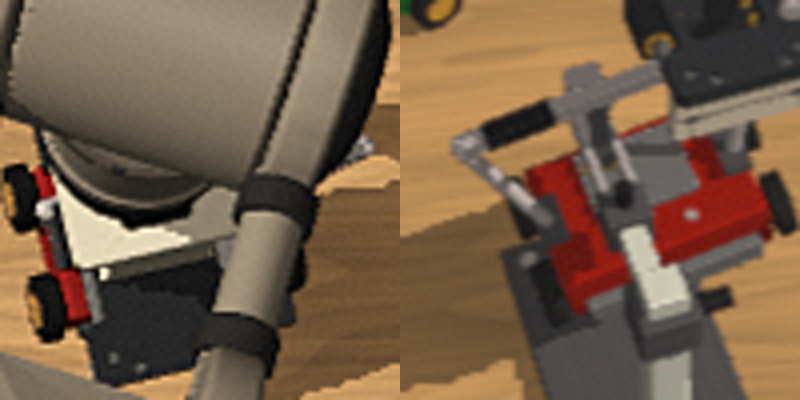

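Call:
step_arm --commands '[[0,[-0.8,0,0],[0,-0.004,0]],[0,[-1.5,0,0],[0,0,0]],[0,[-1.8,0,0],[0,0,0]],[0,[-1.8,0,0],[0,0,0]]]'

```text
time: 10.65
tcp_pos: [0.5242, -0.1293, 0.1997]
orientation: [-0.001, 0.994, 0.108, 0.002]
ft_force: [-0.5, -0.5, -4.3]
opening: 0.126
```

Run:
```python
from h import *
fs()
```

```text
t 10.65 tcp [ 0.5242 -0.1293  0.1997] yaw 12.34 tilt 0.20 F [-0.5 -0.5 -4.3] T [ 0.04  0.03 -0.05] open 11.5mm
stand disp mm x -39.7 y 1.6 z 48.3 | force x -0.6 y -0.4 z -4.3 rotvec to level [-0.0009 -0.0033  0.0025]
```

Call:
step_arm --commands '[[0,[-1.8,0,-0.1],[0,0,0.002]],[0,[-1.8,0,-0.1],[0,0,0]],[0,[-1.8,0,0],[0,0,0]],[0,[-1.8,0,0],[0,0,0]],[0,[-1.2,0,0],[0,0,0]],[0,[0,0,0],[0,0,0]],[0,[0,0,0],[0,0,0]]]'

```text
time: 11.35
tcp_pos: [0.4338, -0.1479, 0.2016]
orientation: [-0.001, 0.994, 0.106, 0.0]
ft_force: [-0.7, 0.1, -4.2]
opening: 0.127
```

Run:
```python
from h import *
fs()
t=vision.camera("top");s=vision.camera("scene");w=vision.camera("wrist")
cv2.imwrite("pics/z8.png",np.hstack([cv2.resize(t["image"][105:255,220:370],(400,400),interpolation=cv2.INTER_CUBIC),cv2.resize(s["image"][140:290,150:300],(400,400),interpolation=cv2.INTER_CUBIC)]))
cv2.imwrite("pics/w8.png",w["image"])
fs()
```

```text
t 11.35 tcp [ 0.4338 -0.1479  0.2016] yaw 12.13 tilt 0.07 F [-0.7  0.1 -4.2] T [ 0.02  0.15 -0.02] open 11.7mm
stand disp mm x -132.1 y 2.6 z 50.2 | force x -0.7 y 0.3 z -4.2 rotvec to level [-0.001  -0.0006 -0.0012]
t 11.50 tcp [ 0.4341 -0.1477  0.2013] yaw 12.18 tilt 0.08 F [-0.4  1.1 -5.1] T [ 0.05 -0.    0.06] open 11.7mm
stand disp mm x -131.7 y 2.7 z 49.9 | force x -0.1 y 1.1 z -5.1 rotvec to level [-0.0014 -0.0001 -0.0003]
```

View pics/z8.png

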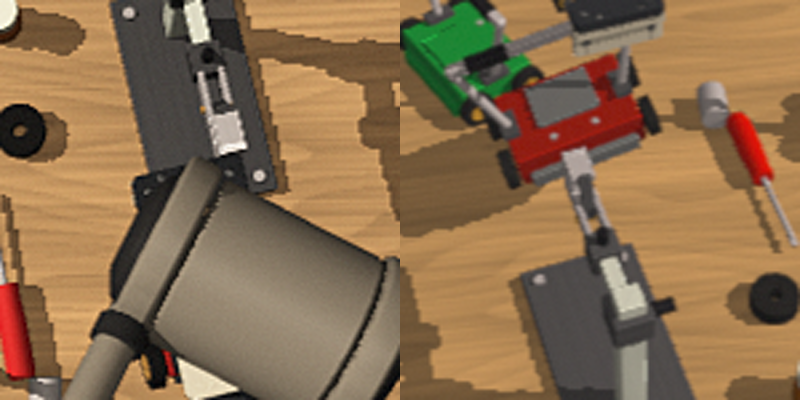

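View pics/w8.png

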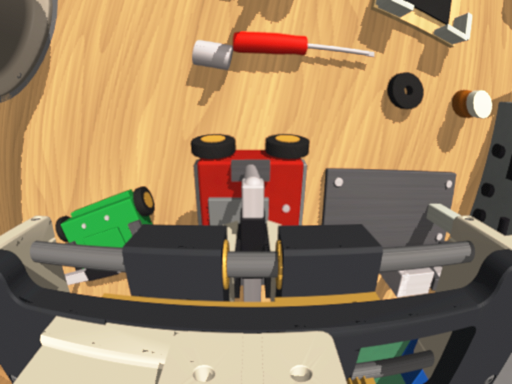

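```bash
cat >> h.py <<'E'
def planR(grasp,yaw,tiltx,n,nr=None):
    """grasp-point world target, yaw deg, tool-x tilt deg"""
    s,r=st(); p0=np.array(s["tcp_pos"]); r1=Rdown(yaw)*R.from_rotvec([np.radians(tiltx),0,0])
    pos=np.array(grasp)+r1.apply([0,0,.0188]); sl=Slerp([0,1],R.concatenate([r,r1]))
    print("grasp now",np.round(p0-r.apply([0,0,.0188]),4),"err",np.round(pos-p0,4))
    for i in range(n):
        a=sl([i/n])[0]; b=sl([(i+1)/n])[0]
        print(np.round(a.inv().apply((pos-p0)/n)*100,2).tolist(), np.round((a.inv()*b).as_rotvec(),3).tolist())
E
python3 - <<'E'
from h import *
planR([.6054,.2235,.24],-2.4,-9,16)
E
```

```text
t 11.50 tcp [ 0.4341 -0.1477  0.2013] yaw 12.18 tilt 0.08 F [-0.4  1.1 -5.1] T [ 0.05 -0.    0.06] open 11.7mm
grasp now [ 0.4341 -0.1477  0.2201] err [0.1712 0.3683 0.0201]
[1.53, -2.02, -0.12] [-0.01, -0.001, 0.016]
[1.5, -2.05, -0.14] [-0.01, -0.001, 0.016]
[1.47, -2.07, -0.17] [-0.01, -0.001, 0.016]
[1.43, -2.09, -0.19] [-0.01, -0.001, 0.016]
[1.4, -2.11, -0.21] [-0.01, -0.001, 0.016]
[1.37, -2.13, -0.23] [-0.01, -0.001, 0.016]
[1.33, -2.15, -0.26] [-0.01, -0.001, 0.016]
[1.3, -2.17, -0.28] [-0.01, -0.001, 0.016]
[1.26, -2.19, -0.3] [-0.01, -0.001, 0.016]
[1.23, -2.2, -0.33] [-0.01, -0.001, 0.016]
[1.19, -2.22, -0.35] [-0.01, -0.001, 0.016]
[1.16, -2.23, -0.37] [-0.01, -0.001, 0.016]
[1.12, -2.25, -0.4] [-0.01, -0.001, 0.016]
[1.08, -2.26, -0.42] [-0.01, -0.001, 0.016]
[1.05, -2.27, -0.44] [-0.01, -0.001, 0.016]
[1.01, -2.28, -0.47] [-0.01, -0.001, 0.016]
```

Call:
step_arm --commands '[[0,[0.3,-0.8,-0.2],[-0.01,0,0.01]],[0,[0.6,-1.5,-0.2],[-0.01,0,0.015]],[0,[0.7,-2.2,-0.3],[-0.01,0,0.015]],[0,[0.8,-2.6,-0.3],[-0.01,0,0.015]],[0,[0.8,-2.6,-0.3],[-0.01,0,0.015]],[0,[0.8,-2.6,-0.3],[-0.01,0,0.015]],[0,[0.8,-2.6,-0.3],[-0.01,0,0.015]],[0,[0.8,-2.6,-0.3],[-0.01,0,0.015]]]'

```text
time: 12.3
tcp_pos: [0.4677, 0.0394, 0.2158]
orientation: [0.041, 0.998, 0.045, 0.005]
ft_force: [-0.2, 0.3, -4.7]
opening: 0.128
```

Run:
```python
from h import *
planR([.6054,.2235,.24],-2.4,-9,9)
```

```text
t 12.30 tcp [0.4677 0.0394 0.2158] yaw 5.16 tilt 4.69 F [-0.2  0.3 -4.7] T [ 0.16  0.06 -0.01] open 11.7mm
grasp now [0.4674 0.0409 0.2345] err [0.1376 0.1812 0.0057]
[1.7, -1.86, -0.2] [-0.008, -0.003, 0.014]
[1.68, -1.88, -0.22] [-0.008, -0.003, 0.014]
[1.65, -1.9, -0.24] [-0.008, -0.003, 0.014]
[1.62, -1.92, -0.26] [-0.008, -0.003, 0.014]
[1.59, -1.94, -0.28] [-0.008, -0.003, 0.014]
[1.56, -1.96, -0.3] [-0.008, -0.003, 0.014]
[1.53, -1.98, -0.32] [-0.008, -0.003, 0.014]
[1.5, -2.0, -0.35] [-0.008, -0.003, 0.014]
[1.47, -2.02, -0.37] [-0.008, -0.003, 0.014]
```

Call:
step_arm --commands '[[0,[2.2,-1.2,-0.2],[-0.008,-0.002,0.014]],[0,[2.6,-0.8,-0.2],[-0.008,-0.003,0.014]],[0,[2.6,-1.0,-0.2],[-0.008,-0.003,0.014]],[0,[2.6,-1.6,-0.25],[-0.008,-0.003,0.014]],[0,[1.6,-2.0,-0.3],[-0.008,-0.003,0.014]],[0,[1.0,-2.2,-0.3],[-0.008,-0.003,0.014]],[0,[0.6,-2.2,-0.3],[-0.008,-0.003,0.014]],[0,[0.4,-2.0,-0.3],[-0.008,-0.003,0.014]]]'

```text
time: 13.1
tcp_pos: [0.607, 0.1917, 0.2181]
orientation: [0.072, 0.997, -0.011, -0.002]
ft_force: [1.2, 0.2, -4.5]
opening: 0.123
```

Run:
```python
from h import *
planR([.6054,.2235,.24],-2.4,-9,4)
```

```text
t 13.10 tcp [0.607  0.1917 0.2181] yaw -1.30 tilt 8.27 F [ 1.2  0.2 -4.5] T [ 0.18  0.03 -0.  ] open 11.3mm
grasp now [0.6071 0.1944 0.2367] err [-0.0017  0.0289  0.0033]
[-0.06, -0.7, -0.18] [-0.003, 0.0, 0.005]
[-0.06, -0.7, -0.19] [-0.003, 0.0, 0.005]
[-0.07, -0.7, -0.19] [-0.003, 0.0, 0.005]
[-0.07, -0.7, -0.19] [-0.003, 0.0, 0.005]
```

Call:
step_arm --commands '[[0,[-0.2,-1.0,-0.2],[-0.004,0,0.006]],[0,[-0.1,-0.8,-0.2],[-0.004,0,0.006]],[0,[0,-0.4,-0.1],[-0.002,0,0.004]],[0,[0,0,0],[0,0,0]],[0,[0,0,0],[0,0,0]]]'

```text
time: 13.6
tcp_pos: [0.6043, 0.2185, 0.2175]
orientation: [0.077, 0.997, -0.017, -0.003]
ft_force: [-0.1, -0.3, -4.4]
opening: 0.129
```

Run:
```python
from h import *
planR([.6054,.2235,.24],-2.4,-9,1)
t=vision.camera("top");s=vision.camera("scene");w=vision.camera("wrist")
cv2.imwrite("pics/z9.png",np.hstack([cv2.resize(t["image"][70:220,70:220],(400,400),interpolation=cv2.INTER_CUBIC),cv2.resize(s["image"][120:270,290:440],(400,400),interpolation=cv2.INTER_CUBIC)]))
cv2.imwrite("pics/w9.png",w["image"])
```

```text
t 13.60 tcp [0.6043 0.2185 0.2175] yaw -2.02 tilt 8.85 F [-0.1 -0.3 -4.4] T [0.32 0.04 0.01] open 11.9mm
grasp now [0.6044 0.2214 0.2361] err [0.001  0.0021 0.0039]
[0.09, -0.15, -0.42] [-0.003, 0.002, 0.007]
```

View pics/z9.png

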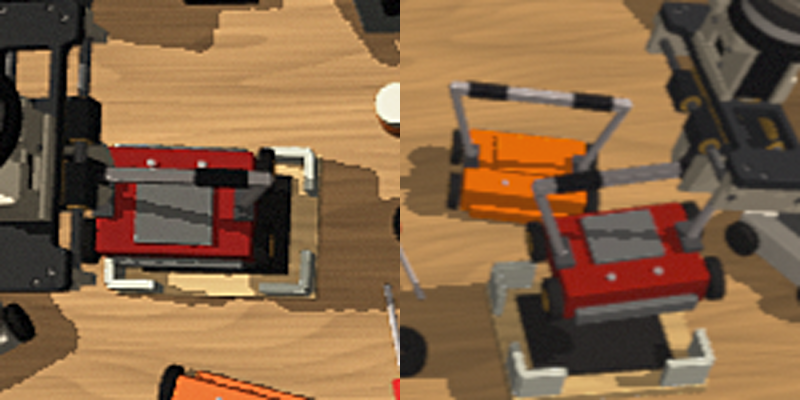

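View pics/w9.png

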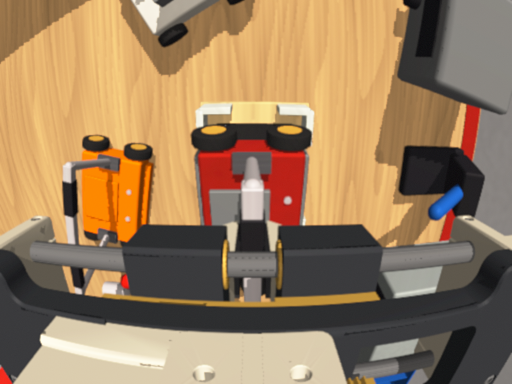

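```bash
cat > lev.py <<'E'
from h import *
def level(troi,sroi):
    t=vision.camera("top");s=vision.camera("scene"); st0,r=st()
    a=max(comps(t["image"],troi,50),key=lambda k:k[1]); b=max(comps(s["image"],sroi,50),key=lambda k:k[1])
    print(a,b)
    B,e=tri(t,a[0],s,b[0]); g=np.array(st0["tcp_pos"])-r.apply([0,0,.0188])
    d=g-B; print("B",B,"gap",e,"grasp",g,"len",np.linalg.norm(d),"bar yaw",np.degrees(np.arctan2(-d[0],d[1])),"roll",np.degrees(np.arcsin(-d[2]/np.linalg.norm(d))))
    return t,s
E
python3 - <<'E'
from lev import *
t,s=level((142,130,168,144),(344,180,367,196))
cv2.imwrite("pics/z10.png",np.hstack([cv2.resize(t["image"][120:170,130:180],(400,400),interpolation=cv2.INTER_CUBIC),cv2.resize(s["image"][170:220,335:385],(400,400),interpolation=cv2.INTER_CUBIC)]))
E
```

```text
t 13.85 tcp [0.6045 0.2185 0.2176] yaw -2.05 tilt 8.83 F [ 0.3  0.5 -4.2] T [ 0.23  0.04 -0.01] open 12.1mm
(array([152.68571429, 136.3       ]), np.int32(140), array([143, 133,  21,   8])) (array([357.73770492, 188.13114754]), np.int32(122), array([349, 181,  17,  15]))
B [0.60119083 0.12840917 0.22495192] gap 0.004011400102022039 grasp [0.60461543 0.22136613 0.2362212 ] len 0.09370016990385223 bar yaw -2.109867295649732 roll -6.907658747426404
```

View pics/z10.png

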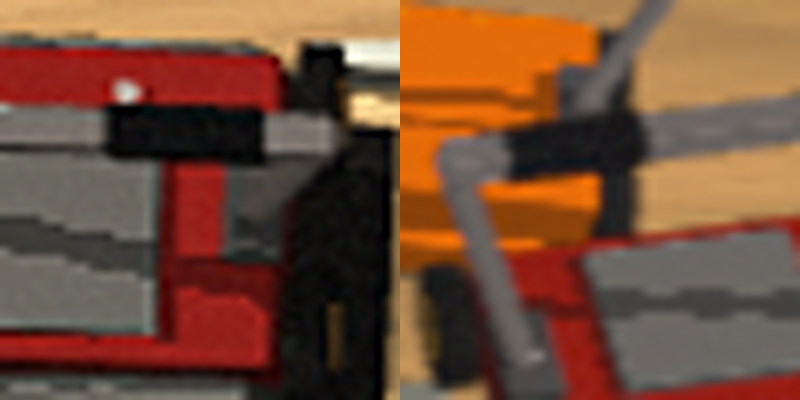

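Run:
```python
from h import *
t=vision.camera("top");s=vision.camera("scene");st0,r=st()
g=np.array(st0["tcp_pos"])-r.apply([0,0,.0188])
pts={"B":((153.0,136.5),(356.0,188.3)),"end":((171.6,136.4),(341.5,190.2))}
for k,(a,b) in pts.items():
    B,e=tri(t,a,s,b); d=g-B; print(k,B,e,np.linalg.norm(d),np.degrees(np.arcsin(-d[2]/np.linalg.norm(d))),np.degrees(np.arctan2(-d[0],d[1])))
```

```text
t 13.95 tcp [0.6044 0.2187 0.2175] yaw -2.04 tilt 8.83 F [ 0.5 -0.6 -4.5] T [0.27 0.08 0.04] open 11.7mm
B [0.60057673 0.12644825 0.22427661] 0.0010206632826825805 0.09594050235140882 -7.08800094941866 -2.4055805113965505
end [0.60079829 0.09266935 0.22279262] 0.004959709828111708 0.12964389736559093 -5.898233051542398 -1.6772817045225352
```

Call:
step_arm --commands '[[0,[0.05,-0.1,-0.2],[-0.035,0.002,0.004]],[0,[0,-0.05,-0.2],[-0.035,0,0.002]],[0,[0,0,-0.1],[-0.035,0,0]],[0,[0,0,0],[0,0,0]],[0,[0,0,0],[0,0,0]]]'

```text
time: 14.45
tcp_pos: [0.6054, 0.2202, 0.2227]
orientation: [0.13, 0.991, -0.021, -0.002]
ft_force: [-0.7, -0.1, -3.8]
opening: 0.125
```

Run:
```python
from h import *
planR([.6054,.2235,.24],-2.4,-15,1)
t=vision.camera("top");s=vision.camera("scene");
cv2.imwrite("pics/z11.png",np.hstack([cv2.resize(t["image"][120:170,130:180],(400,400),interpolation=cv2.INTER_CUBIC),cv2.resize(s["image"][170:220,335:385],(400,400),interpolation=cv2.INTER_CUBIC)]))
```

```text
t 14.45 tcp [0.6054 0.2202 0.2227] yaw -2.47 tilt 14.94 F [-0.7 -0.1 -3.8] T [ 0.41  0.02 -0.06] open 11.5mm
grasp now [0.6056 0.225  0.2408] err [-0.0002 -0.0016 -0.0008]
[-0.02, 0.13, 0.12] [-0.001, -0.001, -0.001]
```

View pics/z11.png

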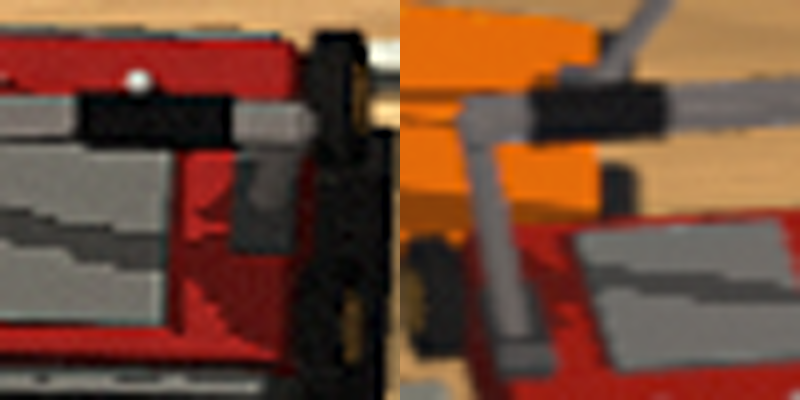

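```bash
cat > q.py <<'E'
from h import *
def roll(a,b):
    t=vision.camera("top");s=vision.camera("scene");st0,r=st()
    g=np.array(st0["tcp_pos"])-r.apply([0,0,.0188])
    B,e=tri(t,a,s,b); B=B+[0,0,.0015]; d=g-B; print(np.round(g,4),B,"gap",e,"len",np.linalg.norm(d),"roll",np.degrees(np.arcsin(-d[2]/np.linalg.norm(d))),"yaw",np.degrees(np.arctan2(-d[0],d[1])))
E
python3 - <<'E'
from q import *
roll((149.7,135.2),(359.7,184.0))
E
```

```text
t 14.65 tcp [0.6054 0.2198 0.2228] yaw -2.51 tilt 14.97 F [ 0.6  0.  -4. ] T [0.47 0.06 0.04] open 11.8mm
[0.6056 0.2246 0.241 ] [0.60074904 0.13084358 0.23885128] gap 0.0033288077973500653 len 0.09391362014254168 roll -1.3015606679104406 yaw -2.954728193239944
```

Run:
```python
from h import *
st(); w=vision.camera("wrist"); t=vision.camera("top")
cv2.imwrite("pics/w12.png",cv2.resize(w["image"][90:240,170:340],None,fx=4,fy=4,interpolation=cv2.INTER_CUBIC))
cv2.imwrite("pics/t12.png",cv2.resize(t["image"][105:195,90:200],None,fx=6,fy=6,interpolation=cv2.INTER_CUBIC))
```

```text
t 14.65 tcp [0.6054 0.2198 0.2228] yaw -2.51 tilt 14.97 F [ 0.6  0.  -4. ] T [0.47 0.06 0.04] open 11.8mm
```

View pics/w12.png

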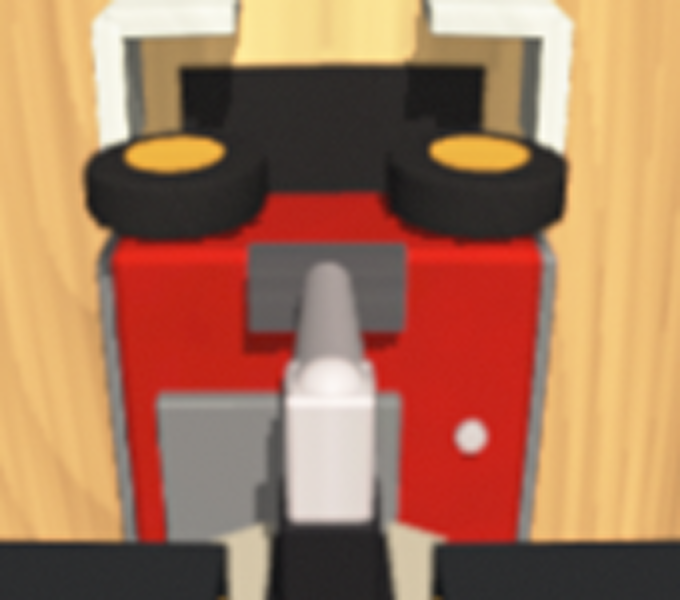

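View pics/t12.png

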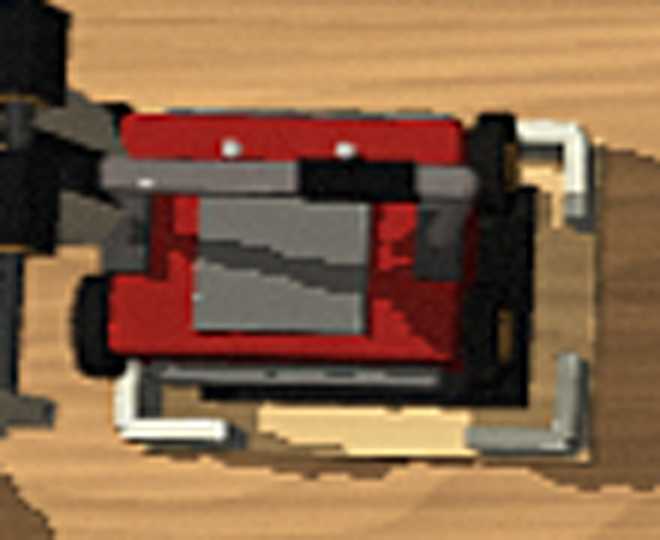

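Run:
```python
from h import *
s,r=st(); c=vision.camera("wrist")
P={}
for k,(u,v) in dict(lo=(97,25),ro=(572,22),li=(125,38),ri=(543,38)).items():
    P[k]=wonz(c,s,r,170+(u+.5)/4-.5,90+(v+.5)/4-.5,.046); print(k,np.round(P[k],4))
for a,b,off in (("lo","ro",.0875),("li","ri",.081)):
    d=P[b]-P[a]; print(np.linalg.norm(d),"yaw",np.degrees(np.arctan2(d[1],d[0])),"mid",(P[a]+P[b])/2)
```

```text
t 14.75 tcp [0.6054 0.2198 0.2229] yaw -2.51 tilt 14.98 F [-0.4  0.1 -4.3] T [ 0.51 -0.01  0.  ] open 11.7mm
lo [0.5458 0.2694 0.046 ]
ro [0.6723 0.2647 0.046 ]
li [0.5531 0.2652 0.046 ]
ri [0.6645 0.2603 0.046 ]
0.1265583504165702 yaw -2.1078773184541326 mid [0.60906902 0.26706826 0.046     ]
0.11150577809942006 yaw -2.4910630916381913 mid [0.60876065 0.26274863 0.046     ]
```

Run:
```python
from h import *
s,r=st(); c=vision.camera("wrist")
f=lambda u,v,z: wonz(c,s,r,170+(u+.5)/4-.5,90+(v+.5)/4-.5,z)
for z in (.146,.142):
  a,b=f(113,255,z),f(543,255,z); d=b-a
  print(np.round(a,4),np.round(b,4),np.linalg.norm(d),np.degrees(np.arctan2(d[1],d[0])),"centre",(a+b)/2-.075*np.array([.042,.999,0]))
# bar end top edge
e=f(330,385,.241+.005); print("bar top/end",e)
```

```text
t 14.80 tcp [0.6054 0.2198 0.2229] yaw -2.51 tilt 14.98 F [ 0.3 -0.7 -3.7] T [0.45 0.04 0.02] open 11.6mm
[0.5644 0.2431 0.146 ] [0.6481 0.2394 0.146 ] 0.08383100857053066 -2.547393398438413 centre [0.6031049  0.16629639 0.146     ]
[0.5635 0.2415 0.142 ] [0.6488 0.2377 0.142 ] 0.08541076522053694 -2.5473933984384263 centre [0.60302745 0.16462925 0.142     ]
bar top/end [0.60772244 0.26753574 0.246     ]
```

Run:
```python
from h import *
planR([.6066,.2237,.185],-2.4,-16,4)
```

```text
t 14.85 tcp [0.6054 0.2199 0.2229] yaw -2.50 tilt 14.99 F [ 0.2  0.4 -5. ] T [ 0.45  0.05 -0.02] open 11.8mm
grasp now [0.6056 0.2247 0.241 ] err [ 0.001  -0.0014 -0.0559]
[0.02, -0.33, 1.36] [-0.004, -0.0, -0.0]
[0.02, -0.34, 1.36] [-0.004, -0.0, -0.0]
[0.03, -0.34, 1.36] [-0.004, -0.0, -0.0]
[0.03, -0.35, 1.35] [-0.004, -0.0, -0.0]
```

Call:
step_arm --commands '[[0,[0.03,-0.2,0.8],[-0.004,0,0]],[0,[0.03,-0.3,1.2],[-0.004,0,0]],[0,[0.03,-0.3,1.2],[-0.004,0,0]],[0,[0.02,-0.3,1.2],[-0.004,0,0]],[0,[0,-0.1,0.4],[0,0,0]],[0,[0,0,0],[0,0,0]]]'

```text
time: 15.45
tcp_pos: [0.6057, 0.2182, 0.167]
orientation: [0.139, 0.99, -0.022, -0.004]
ft_force: [-0.2, 0.4, -4.5]
opening: 0.131
```

Run:
```python
from h import *
planR([.6066,.2237,.165],-2.4,-16,3)
t=vision.camera("top");s=vision.camera("scene");w=vision.camera("wrist")
cv2.imwrite("pics/z13.png",np.hstack([cv2.resize(t["image"][105:195,90:200],(400,327),interpolation=cv2.INTER_CUBIC),cv2.resize(s["image"][190:280,310:420],(400,327),interpolation=cv2.INTER_CUBIC)]))
cv2.imwrite("pics/w13.png",cv2.resize(w["image"][90:240,170:340],None,fx=4,fy=4,interpolation=cv2.INTER_CUBIC))
```

```text
t 15.45 tcp [0.6057 0.2182 0.167 ] yaw -2.51 tilt 16.03 F [-0.2  0.4 -4.5] T [ 0.48  0.15 -0.04] open 12.0mm
grasp now [0.606  0.2234 0.1851] err [ 0.0006  0.0003 -0.0201]
[0.02, -0.2, 0.64] [0.0, 0.001, -0.0]
[0.02, -0.2, 0.64] [0.0, 0.001, -0.0]
[0.02, -0.2, 0.64] [0.0, 0.001, -0.0]
```

View pics/z13.png

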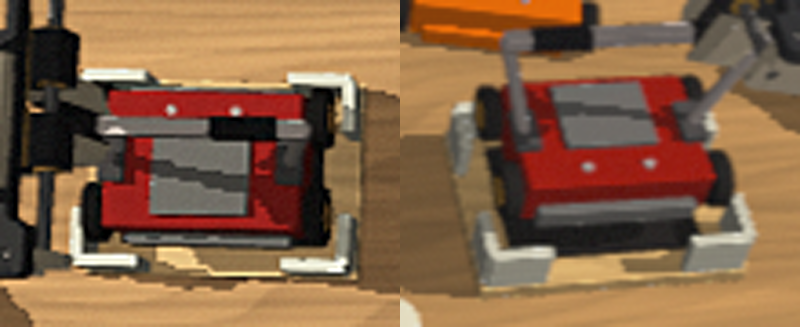

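View pics/w13.png

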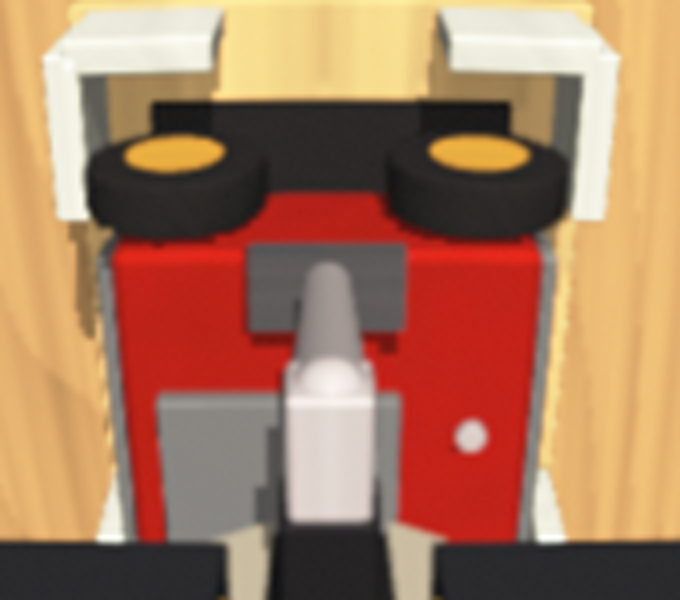

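Run:
```python
from h import *
t=vision.camera("top");s=vision.camera("scene")
cv2.imwrite("pics/t14.png",cv2.resize(t["image"][115:190,100:200],None,fx=8,fy=8,interpolation=cv2.INTER_CUBIC))
cv2.imwrite("pics/s14.png",cv2.resize(s["image"][205:280,315:415],None,fx=8,fy=8,interpolation=cv2.INTER_CUBIC))
st()
```

```text
t 15.70 tcp [0.6066 0.2184 0.1692] yaw -2.51 tilt 15.95 F [ 0.1  0.4 -3.6] T [ 0.46  0.06 -0.01] open 11.6mm
```

View pics/t14.png

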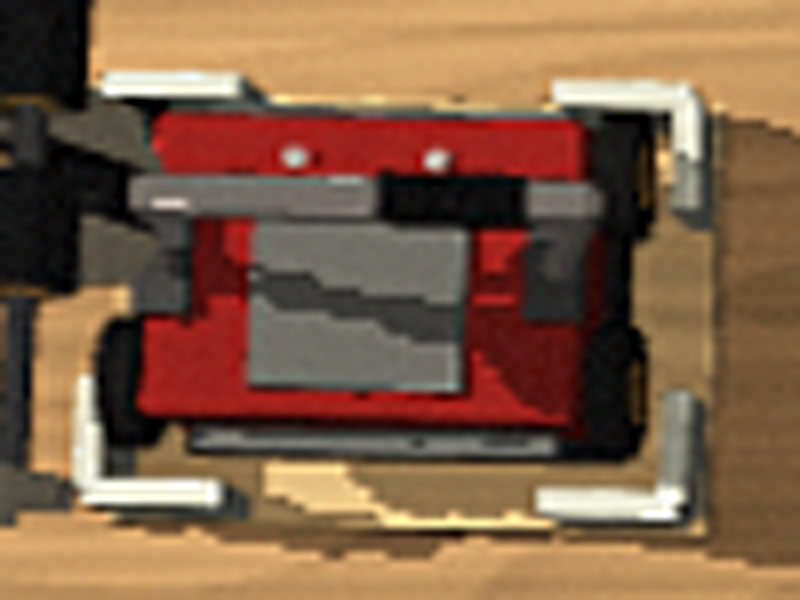

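View pics/s14.png

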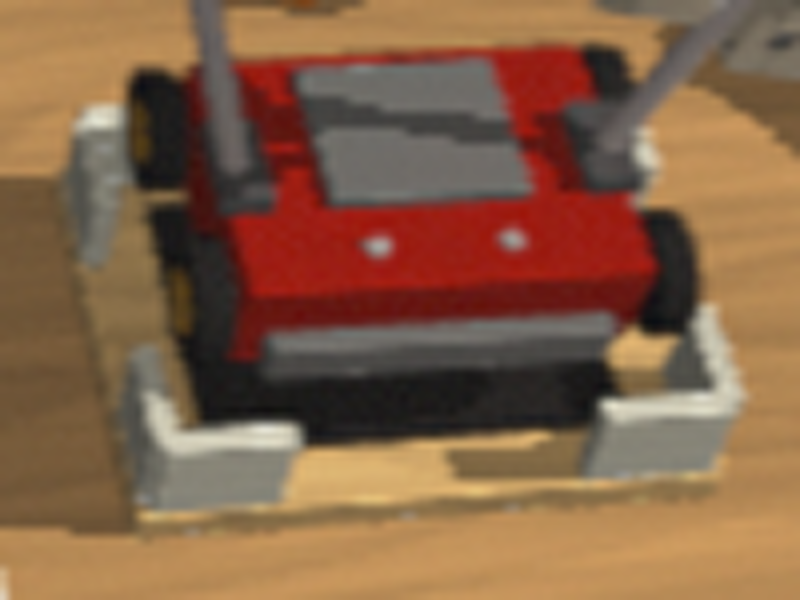

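Run:
```python
from h import *
planR([.6070,.2250,.160],-2.4,-15.5,3)
```

```text
t 15.70 tcp [0.6066 0.2184 0.1692] yaw -2.51 tilt 15.95 F [ 0.1  0.4 -3.6] T [ 0.46  0.06 -0.01] open 11.6mm
grasp now [0.6068 0.2236 0.1872] err [ 0.0002  0.0016 -0.0273]
[0.0, -0.3, 0.86] [0.003, -0.0, -0.001]
[0.0, -0.3, 0.86] [0.003, -0.0, -0.001]
[0.0, -0.3, 0.86] [0.003, -0.0, -0.001]
```

Call:
step_arm --commands '[[0,[0,-0.3,0.6],[0.002,0,0]],[0,[0,-0.3,0.7],[0.002,0,0]],[0,[0,-0.25,0.7],[0.002,0,0]],[0,[0,-0.1,0.3],[0,0,0]],[0,[0,0,0],[0,0,0]]]'

```text
time: 16.2
tcp_pos: [0.607, 0.2217, 0.1432]
orientation: [0.135, 0.991, -0.022, -0.002]
ft_force: [-0.6, 0.9, -5.3]
opening: 0.127
```

Run:
```python
from h import *
planR([.6070,.2250,.151],-2.4,-15.5,3)
```

```text
t 16.20 tcp [0.607  0.2217 0.1432] yaw -2.51 tilt 15.53 F [-0.6  0.9 -5.3] T [ 0.47  0.1  -0.06] open 11.6mm
grasp now [0.6072 0.2267 0.1613] err [-0.0002 -0.0017 -0.0103]
[-0.01, -0.04, 0.35] [0.0, -0.001, -0.001]
[-0.01, -0.04, 0.35] [0.0, -0.001, -0.001]
[-0.01, -0.04, 0.35] [0.0, -0.001, -0.001]
```

Run:
```python
from h import *
t=vision.camera("top");s=vision.camera("scene")
cv2.imwrite("pics/z15.png",np.hstack([cv2.resize(t["image"][115:190,100:200],(400,300),interpolation=cv2.INTER_CUBIC),cv2.resize(s["image"][205:280,315:415],(400,300),interpolation=cv2.INTER_CUBIC)]))
st()
```

```text
t 16.30 tcp [0.6072 0.2217 0.1438] yaw -2.52 tilt 15.52 F [ 0.2 -0.  -4.4] T [ 0.5   0.06 -0.01] open 11.5mm
```

View pics/z15.png

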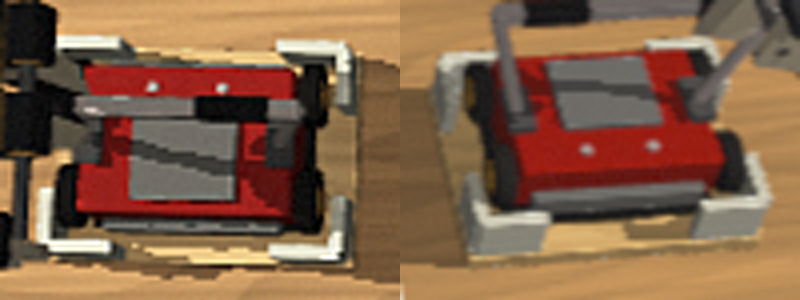

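Call:
step_arm --commands '[[0,[0,-0.04,0.3],[0,0,0]],[0,[0,-0.04,0.3],[0,0,0]],[0,[0,-0.04,0.2],[0,0,0]]]'

```text
time: 16.6
tcp_pos: [0.6078, 0.2208, 0.1361]
orientation: [0.135, 0.991, -0.022, -0.0]
ft_force: [0.1, 0.0, -4.4]
opening: 0.126
```

Run:
```python
from h import *
planR([.6070,.2253,.151],-2.4,-15.5,2)
```

```text
t 16.60 tcp [0.6078 0.2208 0.1361] yaw -2.51 tilt 15.49 F [ 0.1  0.  -4.4] T [0.47 0.06 0.04] open 11.5mm
grasp now [0.6079 0.2258 0.1543] err [-0.001  -0.0005 -0.0033]
[-0.05, -0.02, 0.16] [-0.0, -0.002, -0.002]
[-0.05, -0.02, 0.16] [-0.0, -0.002, -0.002]
```

Call:
step_arm --commands '[[0,[-0.05,-0.03,0.2],[0,0,0]],[0,[0,-0.03,0.15],[0,0,0]],[0,[0,0,0.05],[0,0,0]]]'

```text
time: 16.9
tcp_pos: [0.6077, 0.22, 0.1339]
orientation: [0.135, 0.991, -0.022, 0.001]
ft_force: [0.2, 1.2, -3.9]
opening: 0.124
```

Run:
```python
from h import *
planR([.6070,.2253,.151],-2.4,-15.5,2)
```

```text
t 16.90 tcp [0.6077 0.22   0.1339] yaw -2.53 tilt 15.51 F [ 0.2  1.2 -3.9] T [0.45 0.09 0.02] open 11.4mm
grasp now [0.6078 0.225  0.152 ] err [-0.0009  0.0003 -0.001 ]
[-0.05, -0.02, 0.04] [0.0, -0.003, -0.002]
[-0.05, -0.02, 0.04] [0.0, -0.003, -0.002]
```

Call:
step_arm --commands '[[0,[0,-0.03,0.15],[0,0,0]],[0,[0,-0.03,0.15],[0,0,0]],[0,[0,0,0],[0,0,0]]]'

```text
time: 17.2
tcp_pos: [0.6081, 0.2196, 0.134]
orientation: [0.135, 0.991, -0.023, 0.002]
ft_force: [0.4, 0.6, -4.7]
opening: 0.131
```

Run:
```python
from h import *
planR([.6070,.2253,.151],-2.4,-15.5,1)
```

```text
t 17.20 tcp [0.6081 0.2196 0.134 ] yaw -2.55 tilt 15.52 F [ 0.4  0.6 -4.7] T [ 0.48  0.09 -0.01] open 12.0mm
grasp now [0.6082 0.2246 0.1521] err [-0.0014  0.0007 -0.0011]
[-0.14, -0.09, 0.09] [0.0, -0.01, -0.005]
```

Call:
step_arm --commands '[[0,[-0.1,-0.06,0.25],[0,-0.006,-0.003]],[0,[-0.05,-0.05,0.25],[0,-0.003,0]]]'

```text
time: 17.4
tcp_pos: [0.609, 0.2187, 0.1337]
orientation: [0.135, 0.991, -0.022, 0.001]
ft_force: [-5.0, -0.8, 14.0]
opening: 0.124
```

Run:
```python
from h import *
planR([.6070,.2253,.151],-2.4,-15.5,1)
```

```text
t 17.40 tcp [0.609  0.2187 0.1337] yaw -2.51 tilt 15.55 F [-5.  -0.8 14. ] T [-0.48  1.03 -0.3 ] open 11.4mm
grasp now [0.609  0.2237 0.1518] err [-0.0022  0.0016 -0.0008]
[-0.22, -0.16, 0.03] [0.001, -0.008, -0.004]
```

Call:
step_arm --commands '[[0,[0,0,-0.08],[0,0,0]]]'

```text
time: 17.5
tcp_pos: [0.6091, 0.2189, 0.1346]
orientation: [0.135, 0.991, -0.022, 0.002]
ft_force: [-0.4, -0.4, -4.3]
opening: 0.128
```

Run:
```python
from h import *
planR([.6070,.2253,.151],-2.4,-15.5,1)
t=vision.camera("top");s=vision.camera("scene");w=vision.camera("wrist")
cv2.imwrite("pics/t16.png",cv2.resize(t["image"][115:190,100:200],None,fx=8,fy=8,interpolation=cv2.INTER_CUBIC))
cv2.imwrite("pics/s16.png",cv2.resize(s["image"][195:270,315:415],None,fx=8,fy=8,interpolation=cv2.INTER_CUBIC))
cv2.imwrite("pics/w16.png",cv2.resize(w["image"][90:240,170:340],None,fx=4,fy=4,interpolation=cv2.INTER_CUBIC))
st()
```

```text
t 17.50 tcp [0.6091 0.2189 0.1346] yaw -2.51 tilt 15.54 F [-0.4 -0.4 -4.3] T [0.44 0.01 0.01] open 11.7mm
grasp now [0.6092 0.2239 0.1527] err [-0.0023  0.0014 -0.0017]
[-0.24, -0.17, 0.13] [0.001, -0.009, -0.004]
t 17.65 tcp [0.6088 0.219  0.1337] yaw -2.50 tilt 15.55 F [ 1.4 -1.5  1.4] T [-0.   -0.05 -0.01] open 11.9mm
```

View pics/t16.png

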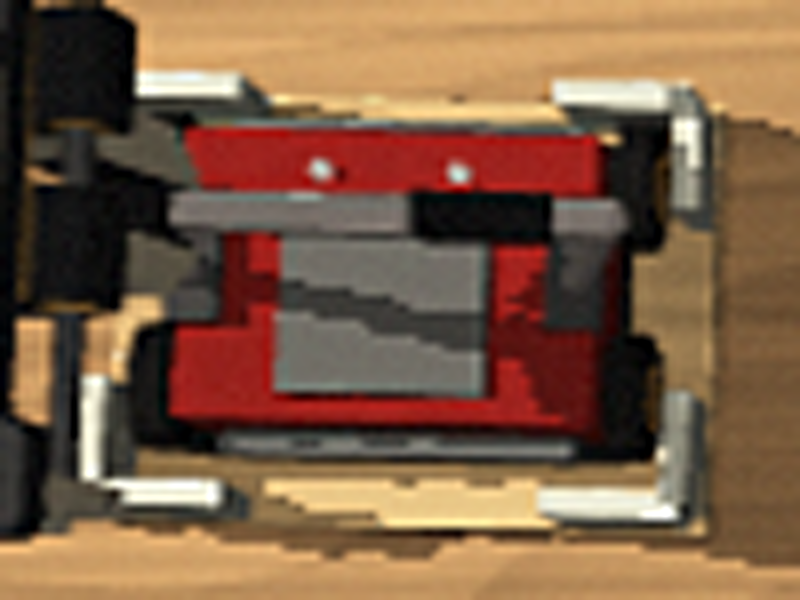

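View pics/s16.png

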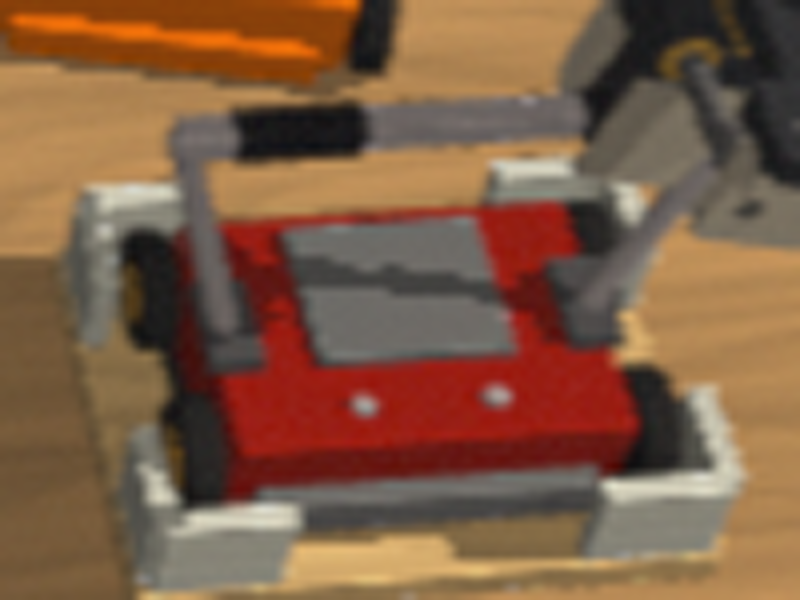

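View pics/w16.png

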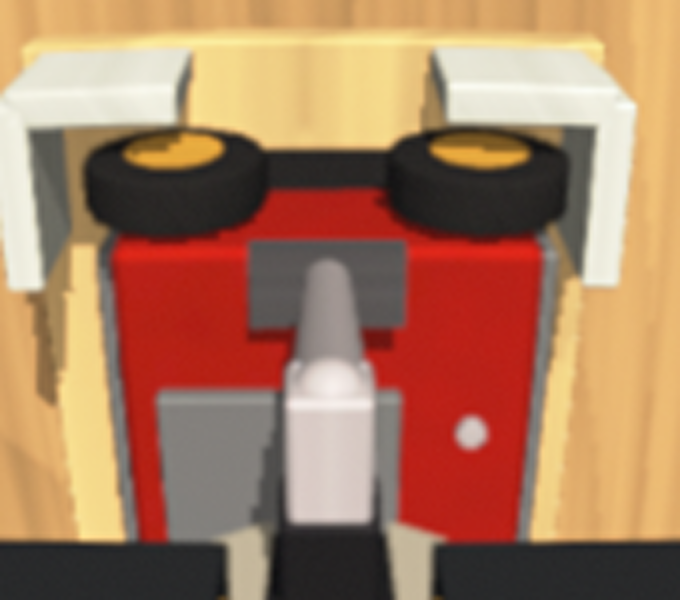

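Call:
step_arm --commands '[[0,[-0.1,-0.1,-0.3],[0,-0.004,-0.002]],[0,[-0.25,-0.15,-0.1],[0,-0.004,-0.002]],[0,[-0.2,-0.1,0],[0,0,0]],[0,[0,0,0],[0,0,0]]]'

```text
time: 18.05
tcp_pos: [0.6022, 0.2242, 0.1342]
orientation: [0.135, 0.991, -0.02, -0.005]
ft_force: [0.6, -0.2, -4.6]
opening: 0.128
```

Run:
```python
from h import *
planR([.6060,.2253,.152],-2.4,-15.5,1)
w=vision.camera("wrist")
cv2.imwrite("pics/w17.png",cv2.resize(w["image"][90:240,170:340],None,fx=4,fy=4,interpolation=cv2.INTER_CUBIC))
st()
```

```text
t 18.05 tcp [0.6022 0.2242 0.1342] yaw -2.37 tilt 15.58 F [ 0.6 -0.2 -4.6] T [ 0.46 -0.03  0.04] open 11.7mm
grasp now [0.6025 0.2293 0.1523] err [ 0.0036 -0.0039 -0.0004]
[0.37, 0.36, 0.13] [0.001, 0.005, 0.002]
t 18.10 tcp [0.6023 0.2241 0.1343] yaw -2.37 tilt 15.59 F [-0.5 -0.4 -5.2] T [ 0.54  0.04 -0.03] open 11.7mm
```

View pics/w17.png

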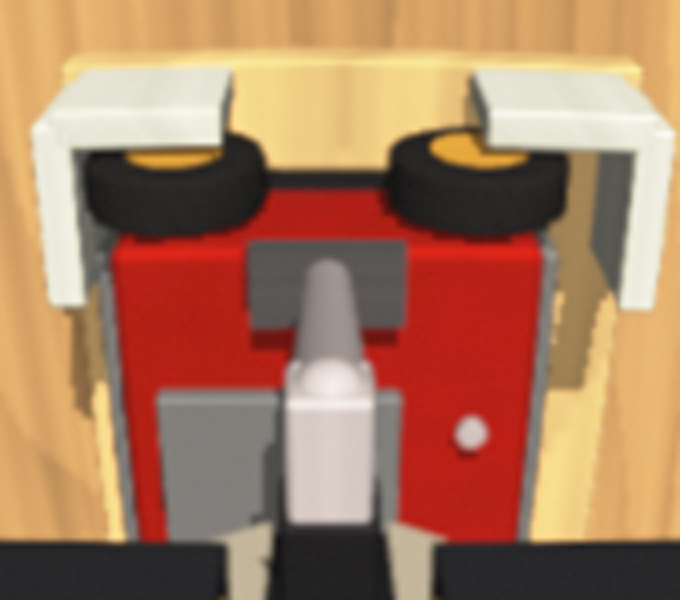

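Call:
step_arm --commands '[[0,[0.25,0.25,0],[0,0.004,0]],[0,[0.12,0.12,0],[0,0,0]],[0,[0,0,0],[0,0,0]],[0,[0,0,0],[0,0,0]]]'

```text
time: 18.5
tcp_pos: [0.6063, 0.2199, 0.1352]
orientation: [0.136, 0.991, -0.02, -0.003]
ft_force: [-0.1, -0.0, -4.3]
opening: 0.131
```

Run:
```python
from h import *
planR([.6069,.2255,.152],-2.4,-15.5,1)
```

```text
t 18.50 tcp [0.6063 0.2199 0.1352] yaw -2.31 tilt 15.60 F [-0.1 -0.  -4.3] T [0.47 0.02 0.  ] open 12.0mm
grasp now [0.6065 0.2249 0.1533] err [ 0.0004  0.0006 -0.0013]
[0.04, -0.1, 0.11] [0.002, 0.0, 0.002]
```

Well centred. Lower in small steps, watching the force.

Call:
step_arm --commands '[[0,[0.02,-0.07,0.15],[0,0,0]],[0,[0,-0.02,0.05],[0,0,0]]]'

```text
time: 18.7
tcp_pos: [0.6067, 0.22, 0.1339]
orientation: [0.136, 0.991, -0.02, -0.003]
ft_force: [-1.7, -0.7, 1.9]
opening: 0.125
```

Run:
```python
from h import *
planR([.6069,.2255,.151],-2.4,-15.5,1)
```

```text
t 18.70 tcp [0.6067 0.22   0.1339] yaw -2.33 tilt 15.61 F [-1.7 -0.7  1.9] T [ 0.21  0.27 -0.08] open 11.5mm
grasp now [0.6069 0.2251 0.152 ] err [-0.      0.0005 -0.001 ]
[-0.0, -0.07, 0.09] [0.002, -0.0, 0.001]
```

Call:
step_arm --commands '[[0,[0,-0.02,0.08],[0,0,0]]]'

```text
time: 18.8
tcp_pos: [0.6068, 0.2199, 0.1339]
orientation: [0.136, 0.991, -0.02, -0.002]
ft_force: [-2.3, -0.7, 2.7]
opening: 0.13
```

Run:
```python
from h import *
planR([.6069,.2255,.151],-2.4,-15.5,1)
t=vision.camera("top");s=vision.camera("scene");w=vision.camera("wrist")
cv2.imwrite("pics/z18.png",np.hstack([cv2.resize(t["image"][115:190,100:200],(400,300),interpolation=cv2.INTER_CUBIC),cv2.resize(s["image"][195:270,315:415],(400,300),interpolation=cv2.INTER_CUBIC)]))
cv2.imwrite("pics/w18.png",cv2.resize(w["image"][90:240,170:340],None,fx=4,fy=4,interpolation=cv2.INTER_CUBIC))
cv2.imwrite("pics/z18b.png",np.hstack([cv2.resize(t["image"][125:165,140:190],(400,320),interpolation=cv2.INTER_CUBIC),cv2.resize(s["image"][195:235,330:380],(400,320),interpolation=cv2.INTER_CUBIC)]))
st()
```

```text
t 18.80 tcp [0.6068 0.2199 0.1339] yaw -2.34 tilt 15.61 F [-2.3 -0.7  2.7] T [ 0.09  0.46 -0.08] open 11.9mm
grasp now [0.607 0.225 0.152] err [-0.0001  0.0006 -0.001 ]
[-0.01, -0.08, 0.08] [0.002, -0.001, 0.001]
t 18.95 tcp [0.6068 0.22   0.1339] yaw -2.33 tilt 15.61 F [-2.  -0.9  4.6] T [-0.01  0.49 -0.13] open 11.4mm
```

View pics/z18.png

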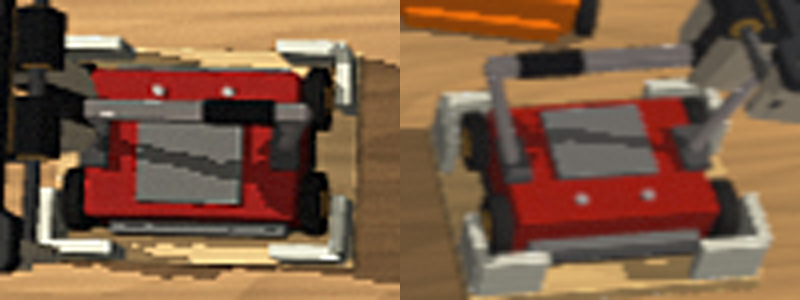

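View pics/w18.png

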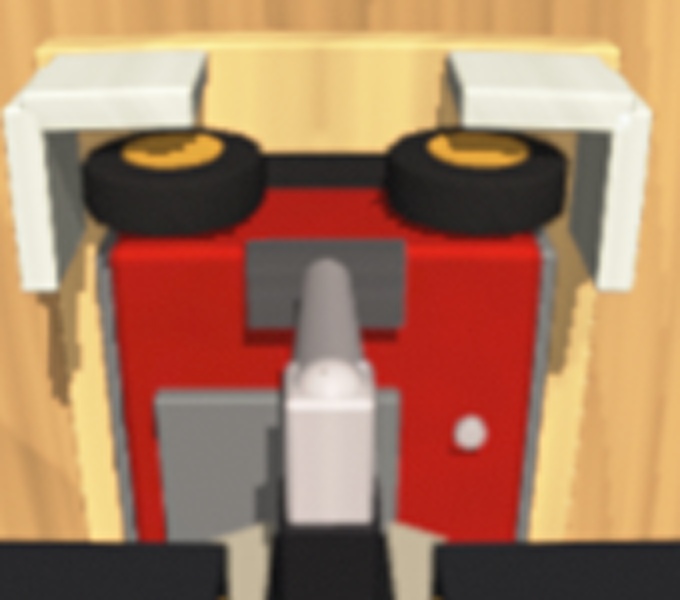

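View pics/z18b.png

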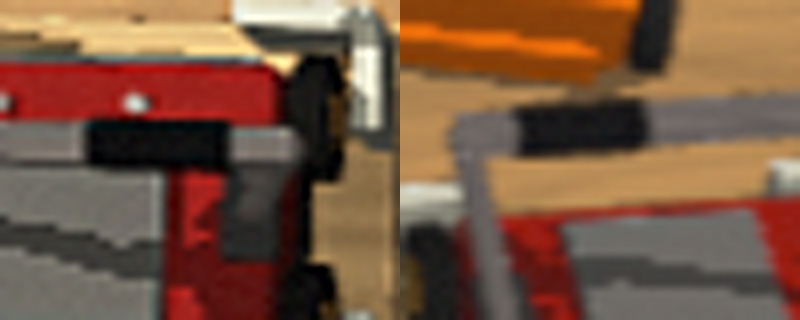

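Run:
```python
from q import *
roll((159.5,142.8),(352.9,210.8))
```

```text
t 19.05 tcp [0.6068 0.2199 0.1339] yaw -2.34 tilt 15.61 F [-2.5 -2.2  6. ] T [-0.1   0.54 -0.1 ] open 11.6mm
[0.607 0.225 0.152] [0.60281813 0.13143075 0.15092232] gap 0.0030896932235873883 len 0.09365249302698787 roll -0.6756297202949095 yaw -2.5693866081439216
```

Call:
step_arm --commands '[[0,[0,0,-0.04],[0,0,0]],[5,[0,0,0],[0,0,0]],[5,[0,0,0],[0,0,0]],[5,[0,0,0],[0,0,0]],[5,[0,0,0],[0,0,0]],[5,[0,0,0],[0,0,0]],[5,[0,0,0],[0,0,0]]]'

```text
time: 19.75
tcp_pos: [0.6078, 0.2202, 0.1333]
orientation: [0.136, 0.991, -0.02, -0.001]
ft_force: [0.1, -0.6, 0.2]
opening: 0.534
```

Run:
```python
from h import *
planR([.6069,.2255,.26],-2.4,-15.5,8)
t=vision.camera("top");s=vision.camera("scene")
cv2.imwrite("pics/z19.png",np.hstack([cv2.resize(t["image"][115:190,100:200],(400,300),interpolation=cv2.INTER_CUBIC),cv2.resize(s["image"][195:270,315:415],(400,300),interpolation=cv2.INTER_CUBIC)]))
```

```text
t 19.75 tcp [0.6078 0.2202 0.1333] yaw -2.29 tilt 15.59 F [ 0.1 -0.6  0.2] T [ 0.14  0.08 -0.01] open 49.0mm
grasp now [0.608  0.2252 0.1514] err [-0.0011  0.0003  0.1086]
[-0.01, 0.36, -1.31] [0.0, -0.0, 0.0]
[-0.01, 0.36, -1.31] [0.0, -0.0, 0.0]
[-0.01, 0.36, -1.31] [0.0, -0.0, 0.0]
[-0.01, 0.36, -1.31] [0.0, -0.0, 0.0]
[-0.01, 0.36, -1.31] [0.0, -0.0, 0.0]
[-0.01, 0.36, -1.31] [0.0, -0.0, 0.0]
[-0.01, 0.36, -1.31] [0.0, -0.0, 0.0]
[-0.01, 0.36, -1.31] [0.0, -0.0, 0.0]
```

View pics/z19.png

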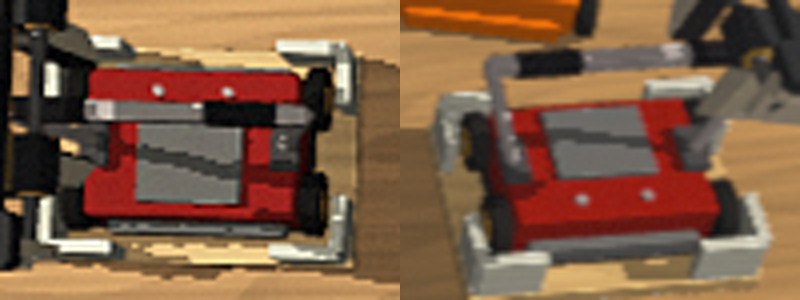

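Call:
step_arm --commands '[[5,[-0.05,0.15,-0.5],[0,0,0]],[5,[0,0.36,-1.3],[0,0,0]],[5,[0,0.36,-1.3],[0,0,0]],[5,[0,0.5,-2.0],[0,0,0]],[5,[0,0.5,-2.0],[0.03,0,0]],[5,[0,0.4,-2.0],[0.06,0,0]],[5,[0,0.3,-2.0],[0.06,0,0]],[5,[0,0,-1.0],[0.06,0,0]]]'

```text
time: 20.65
tcp_pos: [0.6067, 0.2264, 0.2687]
orientation: [0.027, 0.999, -0.018, 0.002]
ft_force: [0.4, 0.2, 0.6]
opening: 0.542
```

Run:
```python
from h import *
planR([.43,.30,.30],-2.4,0,8)
```

```text
t 20.65 tcp [0.6067 0.2264 0.2687] yaw -2.01 tilt 3.14 F [0.4 0.2 0.6] T [-0.08  0.08  0.05] open 49.8mm
grasp now [0.6067 0.2274 0.2874] err [-0.1767  0.0736  0.0125]
[-2.24, -0.83, -0.22] [0.007, -0.001, 0.001]
[-2.24, -0.83, -0.21] [0.007, -0.001, 0.001]
[-2.24, -0.83, -0.2] [0.007, -0.001, 0.001]
[-2.24, -0.83, -0.19] [0.007, -0.001, 0.001]
[-2.24, -0.83, -0.19] [0.007, -0.001, 0.001]
[-2.24, -0.83, -0.18] [0.007, -0.001, 0.001]
[-2.24, -0.83, -0.17] [0.007, -0.001, 0.001]
[-2.24, -0.83, -0.16] [0.007, -0.001, 0.001]
```

Move aside to uncover the view, at height.

Call:
step_arm --commands '[[5,[-1.5,-1.5,-0.5],[0.007,0,0]],[5,[-2.5,-2.5,-0.5],[0.007,0,0]],[5,[-2.5,-2.5,-0.3],[0.007,0,0]],[5,[-2.5,-2.5,-0.2],[0.007,0,0]],[5,[-2.5,-2.5,0],[0.007,0,0]],[5,[-2.0,-2.5,0],[0.007,0,0]],[5,[-1.0,-1.0,0],[0,0,0]],[5,[0,0,0],[0,0,0]]]'

```text
time: 21.45
tcp_pos: [0.4598, 0.3883, 0.2897]
orientation: [0.003, 1.0, -0.018, 0.01]
ft_force: [0.4, 0.5, 0.3]
opening: 0.546
```

Run:
```python
from h import *
t=vision.camera("top");s=vision.camera("scene");st()
cv2.imwrite("pics/t20.png",t["image"]);cv2.imwrite("pics/s20.png",s["image"])
cv2.imwrite("pics/z20.png",np.hstack([cv2.resize(t["image"][115:190,100:200],(400,300),interpolation=cv2.INTER_CUBIC),cv2.resize(s["image"][195:270,315:415],(400,300),interpolation=cv2.INTER_CUBIC)]))
```

```text
t 21.55 tcp [0.4615 0.3867 0.2895] yaw -2.19 tilt 1.18 F [ 1.  -1.2  0.2] T [-0.04  0.01  0.02] open 49.8mm
```

View pics/z20.png

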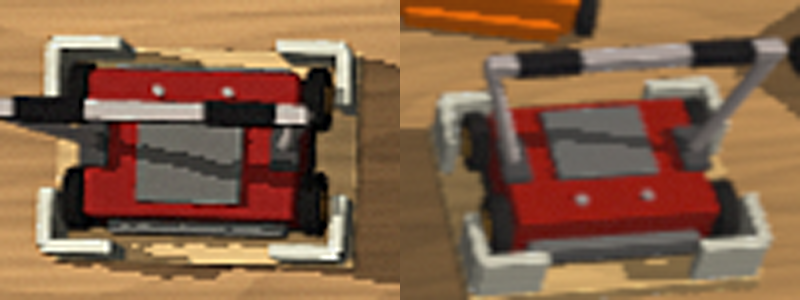

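View pics/s20.png

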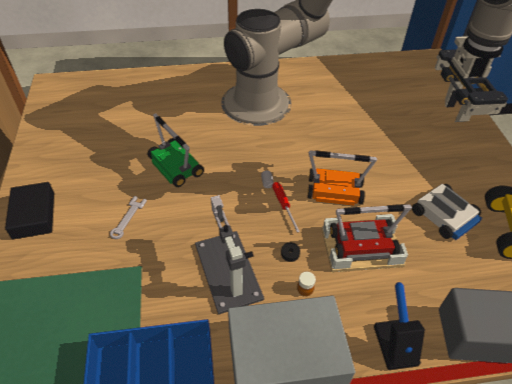

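View pics/t20.png

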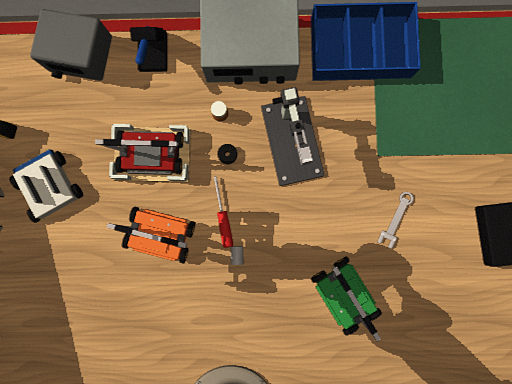

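Run:
```python
from h import *
t=vision.camera("top");s=vision.camera("scene")
for n,c,rois in (("top",t,[(150,138,170,148),(102,134,123,147)]),("scene",s,[(342,205,362,217),(484-110,200,408,216)])):
    for roi in rois: print(n,[(np.round(a,1).tolist(),int(b),d.tolist()) for a,b,d in comps(c["image"],roi,50,15)])
cv2.imwrite("pics/z21.png",np.hstack([cv2.resize(t["image"][125:165,95:185],(400,178),interpolation=cv2.INTER_CUBIC),cv2.resize(s["image"][195:235,330:420],(400,178),interpolation=cv2.INTER_CUBIC)]))
```

```text
top [([159.6, 143.4], 108, [150, 140, 20, 7])]
top [([113.4, 140.8], 156, [102, 134, 21, 12])]
scene [([352.0, 210.5], 81, [345, 208, 16, 6])]
scene [([395.7, 207.8], 80, [388, 205, 16, 6])]
```

View pics/z21.png

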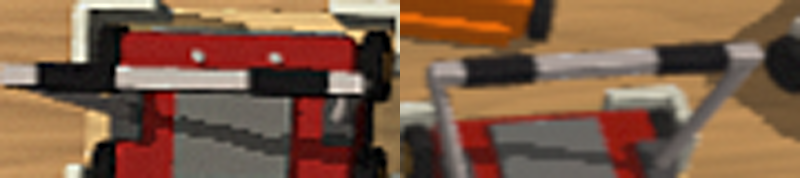

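Run:
```python
from h import *
t=vision.camera("top");s=vision.camera("scene")
A,ea=tri(t,(112.0,141.9),s,(395.5,207.9));B,eb=tri(t,(159.2,142.7),s,(352.7,210.5));d=A-B
print(A,ea,B,eb,np.linalg.norm(d),"roll",np.degrees(np.arcsin(-d[2]/.1)),"yaw",np.degrees(np.arctan2(-d[0],d[1])),"mid",(A+B)/2); st()
```

```text
[0.60662908 0.2309314  0.1493161 ] 0.0019615323411717547 [0.60272293 0.13132339 0.15048483] 0.002091315893421348 0.09969142066754524 roll 0.6696492609938482 yaw -2.245717513238733 mid [0.604676   0.18112739 0.14990046]
t 21.75 tcp [0.4624 0.3857 0.2887] yaw -2.35 tilt 1.13 F [-0.2 -0.2  0.3] T [-0.08  0.05  0.06] open 49.9mm
```

Run:
```python
from h import *
print(order.close_job())
```

```text
the job is handed in; nothing more can be done
None
```

The wedge robot is off the hook and resting in the service cradle between its four corner guides. The gripper is open and clear, and I handed the job in at about 21.8 s.

**Unhooking:** I gripped sleeve_a and used the bar to press the keeper back to about 9.5 N of backward push. I then lifted about 50 mm past the beak. During the lift I read at most about 8 N of vertical force, well under the hook's 22 N limit. I drew the robot about 130 mm back from where it had hung to clear the stand.

**Last checks:**
- **Height:** the bar centre measured about 151 mm after a 1.5 mm camera correction, against the 151 mm expected when fully home.
- **Level and yaw:** it is level to within about 0.7°, which is about my measuring noise. The bar's yaw of about -2.2° matches the cradle's -2.4°.
- **Bench:** in the final pictures the tools, the listed parts I could see and the green and orange look-alikes are where they were. I never identified the motor in the images. I saw no contact with the bench items during the moves.

**What did not go smoothly:**
- **Slip in the grip:** the robot swung about 9° in the grip while sliding up the keeper. I levelled it by tilting the tool about 15°.
- **First touchdown:** it came down a few mm off centre and pressed the pad with about 14 N for one or two 0.1 s steps. I backed off, re-centred it and set it down again at about 2 to 6 N before letting go.
- **Side-to-side position:** my views disagreed by about 3 mm along the cradle's length, so I split the difference. That is within the 6 mm clearance on each side.

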